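# Cap the stain jars in the clamping fixture

### The job

Stand every open jar upright in a nest of the capping fixture, one to a nest; when all are in, press the fixture's pedal down to its stop so that the jaw closes on them, and let it come up again. Then put on each jar the cap of its own colour and screw it fully home: turn it backwards until the thread drops into place, then clockwise down to its stop. Leave the saucer and the kiln stilt alone.

Things in the scene. Friction and masses are not known exactly. Their poses are not given: they have to be found in the camera images.
- fixture: Capping fixture, 228 mm long (its y), three open-topped nests in a row, fixed to the table. Origin on the table under the middle of the row, x away from the robot. Bed 8 mm thick; nest walls and jaw reach 28 mm above the table. Each nest is 49 mm wide along y (57 mm at its flared mouth), 56 mm deep along x with the jaw open, 47 mm closed: clamped jars stand at about x = 0.
- jaw (a joint): Orange jaw, a bar along the front (-x side) of all three nests, in m: 0 open, 0.009 closed on the jars. It moves +x when the pedal is pressed, and stays where it was pushed (about 12 N of friction) when the pedal springs back.
- pedal (a joint): Spring pedal in front of the fixture (on the robot's side), hinged along the fixture's y, 60 mm in front of the row and 24 mm above the table, in rad: 0 up (rest), 0.30 down on its stop. A spring brings it up. The pad needs about 14 N to move the jaw, 18 N to reach the stop.
- pedal_pad (a point): Point on the top of the pedal's ribbed rubber pad, 40 mm from the hinge towards the robot; it goes down about 11 mm when the pedal is pressed to its stop. The pad is 40 mm by 48 mm, the free end of the pedal some 17 mm nearer to the robot.
- nest_0 (a point): Centre of the floor of the left (+y) nest while the jaw is open, 8 mm above the table; nests are 76 mm apart. Axes as the fixture's.
- nest_1 (a point): Centre of the floor of the middle nest while the jaw is open, 8 mm above the table; nests are 76 mm apart. Axes as the fixture's.
- nest_2 (a point): Centre of the floor of the right (-y) nest while the jaw is open, 8 mm above the table; nests are 76 mm apart. Axes as the fixture's.
- jar_blue_mid (a point): Open white jar with a blue band round its middle. Square body of 46 x 46 mm, 54 mm high, round threaded neck 30 mm across on top (37 mm over the threads), 77 mm high in all, about 0.15 kg. The point is on the axis half-way up, 38.5 mm above its foot; z up, x and y square to its sides. May be absent.
- jar_red_mid (a point): Open white jar with a red band round its middle. Square body of 46 x 46 mm, 54 mm high, round threaded neck 30 mm across on top (37 mm over the threads), 77 mm high in all, about 0.15 kg. The point is on the axis half-way up, 38.5 mm above its foot; z up, x and y square to its sides. May be absent.
- jar_green_mid (a point): Open white jar with a green band round its middle. Square body of 46 x 46 mm, 54 mm high, round threaded neck 30 mm across on top (37 mm over the threads), 77 mm high in all, about 0.15 kg. The point is on the axis half-way up, 38.5 mm above its foot; z up, x and y square to its sides. May be absent.
- cap_blue_mid (a point): Blue ribbed screw cap, 46 mm across, 27.5 mm high, 35 g, open side down; for the jar with the blue band. Grip its upper 10 mm. Point on its axis, 13.75 mm above its lower rim; z up. All caps: heights here are of the cap's point over its jar's point. Set on the neck anyhow, a cap sits on top of the thread at 43 to 48 mm; clockwise it only meets a stop there.
- cap_red_mid (a point): Red ribbed screw cap, 46 mm across, 27.5 mm high, 35 g, open side down; for the jar with the red band. Grip its upper 10 mm. Point on its axis, 13.75 mm above its lower rim; z up. All caps: turned backwards (anticlockwise) from there, at most 120 degrees, a cap comes to a place 24 degrees wide where it drops to 40 or 41 mm; held tight it must be pushed down lightly there.
- cap_green_mid (a point): Green ribbed screw cap, 46 mm across, 27.5 mm high, 35 g, open side down; for the jar with the green band. Grip its upper 10 mm. Point on its axis, 13.75 mm above its lower rim; z up. All caps: once dropped, backwards is blocked; 70 to 95 degrees clockwise, sinking 4 to 5 mm on the way, bring it to its end stop: fully home, 35.7 mm.
- grey_saucer: Loose grey saucer, 90 mm across, 33 mm high, origin under its centre; a bystander, leave it alone.
- kiln_stilt: Loose three-armed kiln stilt, 58 x 50 x 24 mm, origin under its centre; a bystander, leave it alone.
Not all that is in view belongs to the job. Of the things shaped like the part that bears cap_blue_mid, the blue one is meant.

How it is judged:
By the outcome, as a careful person would: the job done as asked, in the order asked, and still so for the second after the job is handed in, with the robot touching nothing.
Of jar_blue, jar_red, jar_green only 2 to 3 are there at a start; the rules pass over those that are not, and their reading is None.
At some moment in a run one of cap_blue, cap_red, cap_green may be knocked a few centimetres aside while the robot is not near it.
It also fails if it takes over 210 s, if anything falls off the work surface, if the arm or the gripper's body presses on something with over 40 N, if the wrist force passes 120 N, or if a joint passes its speed limit or range.

### The arm

A 7-joint arm with a two-finger parallel gripper is mounted at the origin on the work surface; the furniture and walls round the work are solid. World frame = base frame: x ahead of the robot, y to its left, z up, the work surface at z = 0. Lengths are in m, angles in rad, forces in N, time in s.
With the tool pointing down it reaches from about 0.4 to 0.875 m from the base axis. Payload 19.3 kg.
Tool frame: the origin (TCP) lies at the very end of the fingers, on their centre line; the grasp point (between the pads) lies bot.grasp_offset behind it (bot.grasp_offset is the distance from the TCP to the grasp point, in m); z points along the fingers, y is the direction in which the jaws open and shut (so a half turn about z gives the same grasp; the last joint's range is limited). The gripper opens to 85 mm and grips with 20 to 120 N. Pads are 22 mm wide; open, the fingers measure 114 mm over their backs; the gripper's body (76 mm by 85 mm) begins 54 mm behind the grasp point. The pads swing forward as they close: fully open they stand 13 mm farther back than shut.
Start: joints at [-1.254, 0.521, -0.036, 1.599, 0.021, 1.021, -0.113], TCP at [0.236, 0.579, 0.231] pointing down, gripper open.
Joint ranges: [-2.91, 2.91], [-0.3, 2.13], [-1.5, 1.42], [0.17, 2.43], [-1.26, 4.41], [0.16, 1.93], [-2.52, 2.52]. Speed limits (rad/s): [1.89, 1.89, 2.39, 2.39, 3.01, 3.01, 3.01].

### API

Orientations are given as [roll, pitch, yaw] about the fixed x, y, z axes, in that order (R = Rz(yaw) Ry(pitch) Rx(roll)).
In Python, from workcell import bot gives the robot as it stands. The module is installed in compiled form; this text tells all that it offers.
- The arm moves only by the shell command python3 -m handwheel 'ROWS' [OPENING] [FORCE]. ROWS is JSON, a list of rows, each a list of 6 numbers: the shift along the tool's x, y, z as a fraction of full scale, then the turn, a rotation vector about the tool's x, y, z as a fraction of full scale. In form: [[x, y, z, rx, ry, rz], ...]. A call has 1 to 8 rows; each row shifts and turns the commanded pose from where the row before left it, along the tool's axes as they then stand; what a row does not reach is not made up. Full scale, the value 1, is 0.025 m for a shift and 360 degrees for a turn. A row lasts 1/8 s, in which the tool goes at most 62.5 mm and 10.7 degrees, less where a joint would pass 70% of its speed; a pose out of reach is approached as far as the arm can. A call with a number of a shift or a turn outside -1 to 1 is refused whole. A call with a gripper value outside its range is refused whole. OPENING is the closure, from -1 (fully open) to 1 (shut), set as the call begins (- or left out, the last holds). The fingers move at their own pace and stop on an object; FORCE is the grip in N (left out, the last holds). Time passes only in rows, so rows that do not move let the fingers close. It gives the time, the measured TCP pose, the force and the opening at its end, in the units of the state.
- bot.observe(): the state, without advancing time (a new reading comes with each control period).
- bot.grab_frame(name): name is "scene" or "side" or "wrist"; returns a dict with "pixels" (420x560x3 uint8, blue, green, red), "vertical_fov" (degrees; the focal length in pixels is half the picture's height over the tangent of half this angle, whatever the lens; pixels are square), "cx", "cy" (the principal point, pixels), "R" (3x3) and "t" (3): a world point X has camera coordinates R X + t. Camera axes: x right, y down, z forward; pixel columns grow to the right and rows downward; lengths in m; the calibration is good to about 2 mm. A picture is of the moment at which its call begins. There is no depth.
- bot.job_done(): hands the job in, once; it reports no verdict.
Trained networks look in a picture, given as the dict that the camera call returned (one of the last four; its "shot" number tells which), for a name from the list of things; names that differ only in an ending like _2 or _b are one class to them, and where a whole thing is asked for, a point or a joint stands for the part that bears it (a point fixed in the world has none). Each returns a list of dicts, best first, with "score" (0 to 1); they miss things now and then, are a little off and sometimes report something else, mostly with a low value. They report only what shows in the picture. A call takes as long as a camera call. They do not tell look-alikes from the thing itself.
- bot.trace(picture, thing): "region" (420x560 bool, what is visible of it) and "point" ([column, row] in pixels, amid what is visible of it).
The state is a dict: "clock": time; "qpos": joint angles; "qd": joint speeds; "joint_efforts": joint torques, N m; "position": TCP position; "tool_rot": TCP orientation; "force": force on the tool from outside, world axes, zero at the start; "moment": the same for the moment, N m; "grip_width": finger opening in m.
Only numpy, scipy, OpenCV 4.12 (cv2) and the standard library are available. Lean on these libraries where they do the work, as an engineer would, in place of code of your own. Each camera call takes 0.05 s, during which the arm holds its last target.

## Working session

There is one attempt and no reset: what is moved stays moved. The work goes in short steps, Python scripts to look and compute and a shell command to move; the robot and the scene stay as the last step left them, time stands still between calls to the robot, and variables do not carry over. Pictures are saved under pics/ and viewed, and the job is handed in when it is done.

```bash
ls; mkdir -p pics
cat > h.py <<'E'
import numpy as np, cv2
from workcell import bot
def snap(name,fn):
    p=bot.grab_frame(name); cv2.imwrite('pics/'+fn,p['pixels']); return p
def f_of(p): return (p['pixels'].shape[0]/2)/np.tan(np.radians(p['vertical_fov'])/2)
def ray(p,uv):
    f=f_of(p); R=np.array(p['R']);t=np.array(p['t'])
    d=np.array([(uv[0]-p['cx'])/f,(uv[1]-p['cy'])/f,1.])
    return -R.T@t, R.T@d
def at_z(p,uv,z):
    c,d=ray(p,uv); return c+d*(z-c[2])/d[2]
def proj(p,X):
    f=f_of(p); c=np.array(p['R'])@np.array(X)+np.array(p['t'])
    return np.array([p['cx']+f*c[0]/c[2],p['cy']+f*c[1]/c[2]])
def tri(obs):
    A=np.zeros((3,3));b=np.zeros(3)
    for p,uv in obs:
        c,d=ray(p,uv);d=d/np.linalg.norm(d);M=np.eye(3)-np.outer(d,d);A+=M;b+=M@c
    return np.linalg.solve(A,b)
E
python3 - <<'E'
from h import *
s=bot.observe(); print({k:np.round(v,3) for k,v in s.items()}, bot.grasp_offset)
for n in ['scene','side','wrist']:
    p=snap(n,n+'0.png'); print(n,p['vertical_fov'],p['cx'],p['cy'],np.round(-np.array(p['R']).T@np.array(p['t']),3),np.round(p['R'],3).tolist())
E
```

```text
pics
{'clock': np.float64(0.0), 'qpos': array([-1.254,  0.522, -0.036,  1.6  ,  0.021,  1.021, -0.113]), 'qd': array([-0.001, -0.001,  0.001, -0.002,  0.002,  0.001,  0.001]), 'joint_efforts': array([-0.0000e+00, -9.2711e+01,  1.9800e+00, -3.6995e+01,  1.8000e-02,
        8.0000e-03, -0.0000e+00]), 'position': array([0.236, 0.579, 0.231]), 'tool_rot': array([-3.14 ,  0.   ,  2.755]), 'force': array([-0.23 , -0.367, -0.128]), 'moment': array([ 0.002, -0.034,  0.012]), 'grip_width': np.float64(0.085)} 0.0187
scene 53.202579464102506 283.1240934285991 208.12446064342922 [-0.317  0.39   0.603] [[-0.426, -0.905, 0.022], [-0.483, 0.207, -0.851], [0.765, -0.373, -0.525]]
side 53.185237012562 284.81961124614315 211.3587375367751 [ 0.3   -0.997  0.561] [[0.994, -0.11, 0.005], [-0.045, -0.449, -0.892], [0.1, 0.887, -0.452]]
wrist 60.267932140542335 284.18717078765394 214.53834111008447 [0.175 0.604 0.374] [[0.379, 0.926, -0.0], [0.893, -0.365, 0.262], [0.242, -0.099, -0.965]]
```

View pics/scene0.png

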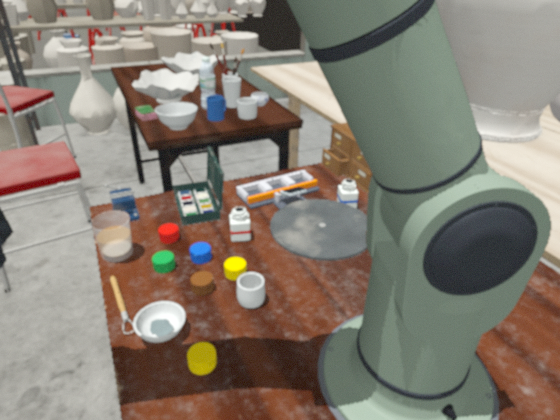

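View pics/side0.png

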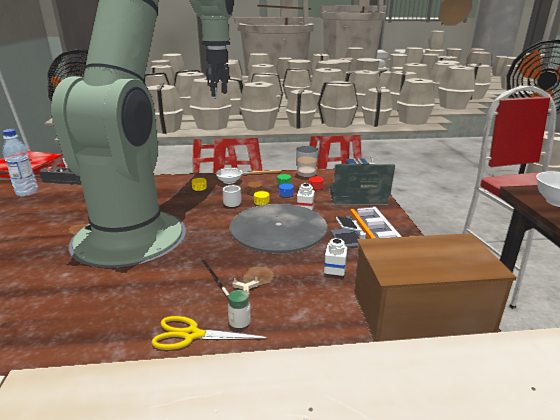

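View pics/wrist0.png

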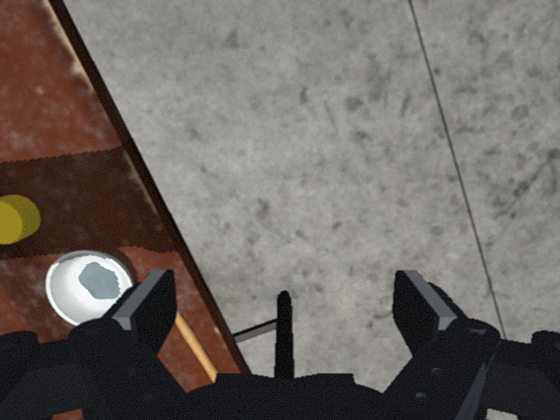

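Run:
```python
from h import *
names=['fixture','jaw','pedal','jar_blue_mid','jar_red_mid','jar_green_mid','cap_blue_mid','cap_red_mid','cap_green_mid','grey_saucer','kiln_stilt']
zz={'fixture':.02,'jaw':.02,'pedal':.02,'jar_blue_mid':.0385,'jar_red_mid':.0385,'jar_green_mid':.0385,'cap_blue_mid':.01375,'cap_red_mid':.01375,'cap_green_mid':.01375,'grey_saucer':.015,'kiln_stilt':.012}
for cam in ['scene','side']:
    p=bot.grab_frame(cam); im=p['pixels'].copy()
    for n in names:
        r=bot.trace(p,n)
        for k,q in enumerate(r[:3]):
            print(cam,n,round(q['score'],2),np.round(q['point']),np.round(at_z(p,q['point'],zz[n]),3),q['region'].sum())
    cv2.imwrite('pics/big_%s.png'%cam,cv2.resize(im[130:350,80:440],None,fx=2.2,fy=2.2,interpolation=cv2.INTER_CUBIC))
print(bot.observe()['clock'])
```

```text
scene fixture 0.97 [278. 188.] [ 0.639 -0.058  0.02 ] 1863
scene jaw 0.79 [273. 193.] [ 0.614 -0.031  0.02 ] 309
scene pedal 0.6 [295. 192.] [ 0.599 -0.093  0.02 ] 132
scene jar_blue_mid 0.93 [347. 195.] [ 0.496 -0.198  0.038] 416
scene jar_red_mid 0.62 [243. 226.] [0.468 0.111 0.038] 622
scene jar_green_mid 0.64 [160. 261.] [0.414 0.317 0.038] 455
scene cap_blue_mid 0.92 [233. 268.] [0.36  0.176 0.014] 401
scene cap_blue_mid 0.69 [198. 256.] [0.43  0.235 0.014] 384
scene cap_blue_mid 0.65 [201. 281.] [0.346 0.25  0.014] 468
scene cap_red_mid 0.68 [169. 233.] [0.544 0.274 0.014] 355
scene cap_red_mid 0.35 [239. 224.] [0.515 0.105 0.014] 585
scene cap_green_mid 0.96 [162. 264.] [0.434 0.313 0.014] 451
scene grey_saucer 0.62 [157. 322.] [0.27  0.355 0.015] 1613
scene grey_saucer 0.22 [276. 188.] [ 0.649 -0.058  0.015] 1876
scene kiln_stilt 0.3 [281. 187.] [ 0.652 -0.074  0.012] 1873
side fixture 0.86 [362. 230.] [ 0.611 -0.061  0.02 ] 1589
side fixture 0.68 [233. 176.] [0.274 0.348 0.02 ] 277
side jaw 0.46 [361. 225.] [ 0.614 -0.038  0.02 ] 240
side pedal 0.72 [345. 223.] [ 0.576 -0.022  0.02 ] 217
side pedal 0.19 [287. 188.] [0.446 0.232 0.02 ] 154
side jar_blue_mid 0.6 [334. 257.] [ 0.503 -0.21   0.038] 685
side jar_red_mid 0.76 [304. 197.] [0.484 0.118 0.038] 361
side cap_blue_mid 0.61 [250. 186.] [0.33  0.274 0.014] 133
side cap_blue_mid 0.56 [285. 189.] [0.44  0.235 0.014] 154
side cap_blue_mid 0.52 [260. 196.] [0.356 0.192 0.014] 181
side cap_red_mid 0.53 [314. 183.] [0.542 0.279 0.014] 131
side cap_green_mid 0.68 [283. 180.] [0.441 0.316 0.014] 128
side grey_saucer 0.87 [233. 173.] [0.272 0.393 0.015] 307
side kiln_stilt 0.53 [247. 282.] [ 0.303 -0.249  0.012] 183
1.35
```

View pics/big_scene.png

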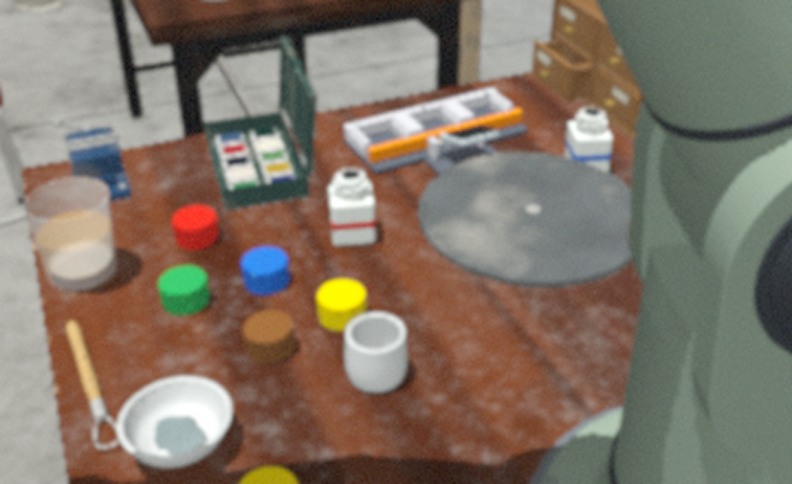

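View pics/big_side.png

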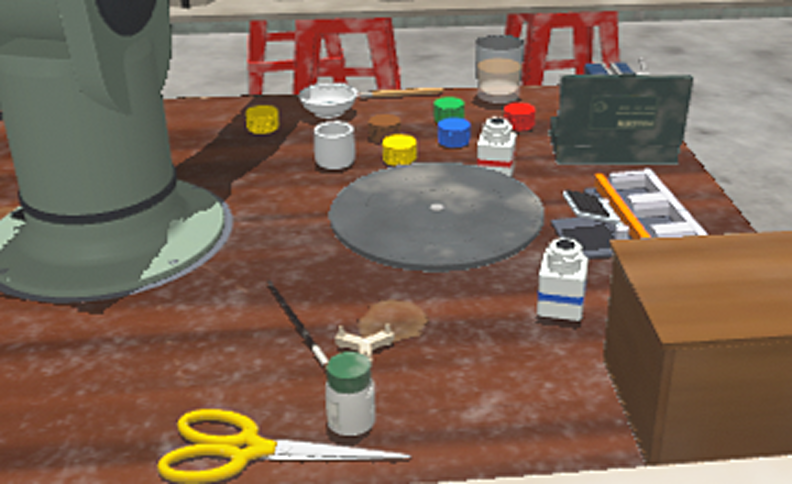

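```bash
cat >> h.py <<'E'
from scipy.spatial.transform import Rotation as Rn
def pose():
    s=bot.observe(); return np.array(s['position']),Rn.from_euler('xyz',s['tool_rot'])
def go(xyz,yawdeg=None,frm=None):
    """print the shift (units of 25mm, tool axes now) and turn about tool z (fraction of 360)"""
    p,R=pose() if frm is None else frm
    d=R.inv().apply(np.array(xyz)-p)/0.025
    yaw=R.as_euler('xyz',degrees=True)[2]
    print('shift units',np.round(d,2),'yaw now',round(yaw,1),end=' ')
    if yawdeg is not None:
        dy=(yawdeg-yaw+180)%360-180; print('rz frac',round(-dy/360,4),end=' ')
        # shift measured in the axes after the turn
        R2=Rn.from_euler('xyz',[180,0,yawdeg],degrees=True)
        print('shift after turn',np.round(R2.inv().apply(np.array(xyz)-p)/0.025,2),end=' ')
        print('tilt rotvec frac', np.round((R.inv()*Rn.from_euler('xyz',[180,0,yaw],degrees=True)).as_rotvec(degrees=True)/360,4))
    else: print()
def st():
    s=bot.observe(); print('t',round(s['clock'],2),'pos',np.round(s['position'],4),'rot',np.round(np.degrees(s['tool_rot']),2),'F',np.round(s['force'],1),'w',round(s['grip_width'],4))
E
python3 -m handwheel '[[-1,-0.87,-0.25,0,0,-0.0206],[-1,-0.87,-0.25,0,0,-0.0206],[-1,-0.87,-0.25,0,0,-0.0206],[-1,-0.87,-0.25,0,0,0],[-1,-0.87,-0.25,0,0,0],[-1,-0.87,-0.25,0,0,0],[-1,-0.87,-0.25,0,0,0],[-1,-0.87,-0.25,0,0,0]]' -1 40
python3 - <<'E'
from h import *
st(); snap('wrist','w1.png')
E
```

```text
clock: 2.35
position: [0.4173, 0.3878, 0.2816]
tool_rot: [3.141, 0.0, -3.14]
force: [-0.2, 0.6, 0.7]
grip_width: 0.0855
t 2.35 pos [0.4173 0.3878 0.2816] rot [ 1.7999e+02  1.0000e-02 -1.7991e+02] F [-0.2  0.6  0.7] w 0.0855
```

View pics/w1.png

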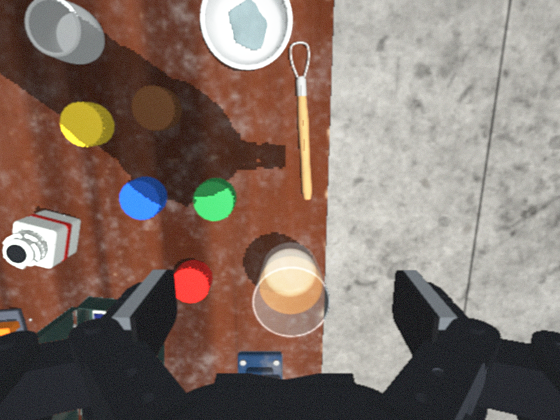

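```bash
python3 -m handwheel '[[0,-1,-0.2,0,0,0],[0,-1,-0.2,0,0,0],[0,-1,-0.2,0,0,0],[0,-1,-0.2,0,0,0],[0,-1,0,0,0,0],[0,-1,0,0,0,0],[0,-1,0,0,0,0],[0,-1,0,0,0,0]]'
python3 - <<'E'
from h import *
st(); snap('wrist','w2.png')
E
python3 -m handwheel '[[-1,-1,0,0,0,0],[-1,-1,0,0,0,0],[-1,-1,0,0,0,0],[0,-1,0,0,0,0],[0,-1,0,0,0,0],[0,-1,0,0,0,0],[0,-1,0,0,0,0],[0,-1,0,0,0,0]]'
python3 - <<'E'
from h import *
st(); snap('wrist','w3.png')
E
```

```text
clock: 3.4
position: [0.4162, 0.1869, 0.3016]
tool_rot: [3.141, 0.0, -3.14]
force: [0.8, -0.1, -0.2]
grip_width: 0.0854
t 3.4 pos [0.4162 0.1869 0.3016] rot [ 1.7998e+02  2.0000e-02 -1.7991e+02] F [ 0.8 -0.1 -0.2] w 0.0854
clock: 4.45
position: [0.4914, -0.0125, 0.3016]
tool_rot: [3.141, 0.0, -3.14]
force: [0.1, 0.4, -0.8]
grip_width: 0.0855
t 4.45 pos [ 0.4914 -0.0125  0.3016] rot [ 1.7998e+02  2.0000e-02 -1.7991e+02] F [ 0.1  0.4 -0.8] w 0.0855
```

View pics/w2.png

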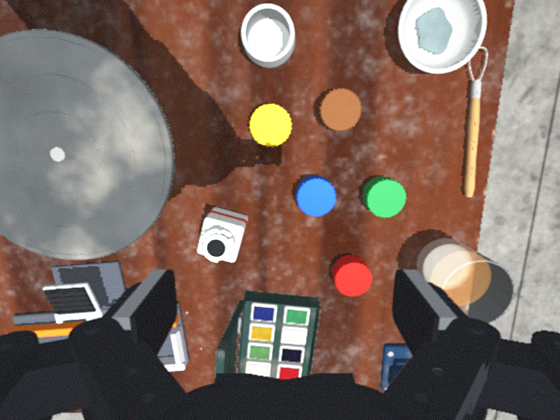

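View pics/w3.png

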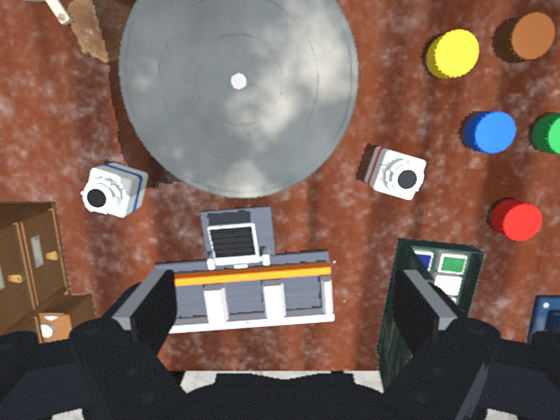

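```bash
python3 -m handwheel '[[-1,-0.5,0,0,0,0],[-1,-0.5,0,0,0,0],[-1,-0.5,0,0,0,0],[-1,-0.5,0,0,0,0],[0,0,0,0,0,0]]'
python3 - <<'E'
from h import *
st(); p=snap('wrist','w4.png')
for n,z in [('fixture',.02),('jaw',.028),('pedal',.026),('jar_blue_mid',.0385),('jar_red_mid',.0385),('cap_blue_mid',.01375),('cap_red_mid',.01375),('cap_green_mid',.01375)]:
    for q in bot.trace(p,n)[:4]: print(n,round(q['score'],2),np.round(q['point']),np.round(at_z(p,q['point'],z),3),q['region'].sum())
snap('scene','s1.png')
E
```

```text
clock: 5.12
position: [0.5925, -0.0623, 0.3011]
tool_rot: [-3.141, -0.0, -3.141]
force: [-0.9, -0.4, 0.3]
grip_width: 0.0855
t 5.12 pos [ 0.5925 -0.0623  0.3011] rot [-1.7998e+02 -1.0000e-02 -1.7998e+02] F [-0.9 -0.4  0.3] w 0.0855
fixture 0.84 [281. 205.] [ 0.63  -0.065  0.02 ] 18207
jaw 0.98 [281. 197.] [ 0.618 -0.065  0.028] 1994
jaw 0.4 [282. 207.] [ 0.63  -0.065  0.028] 18080
pedal 0.97 [277. 157.] [ 0.571 -0.07   0.026] 2349
jar_blue_mid 0.85 [149.  98.] [ 0.507 -0.206  0.038] 2691
jar_red_mid 0.59 [449.  74.] [0.483 0.111 0.038] 3172
cap_blue_mid 0.9 [542.  36.] [0.443 0.219 0.014] 1575
cap_blue_mid 0.67 [280. 157.] [ 0.573 -0.066  0.014] 2230
cap_red_mid 0.83 [554. 134.] [0.546 0.253 0.014] 371
```

View pics/w4.png

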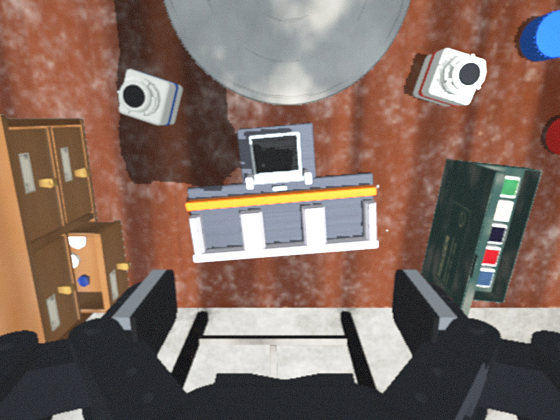

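View pics/s1.png

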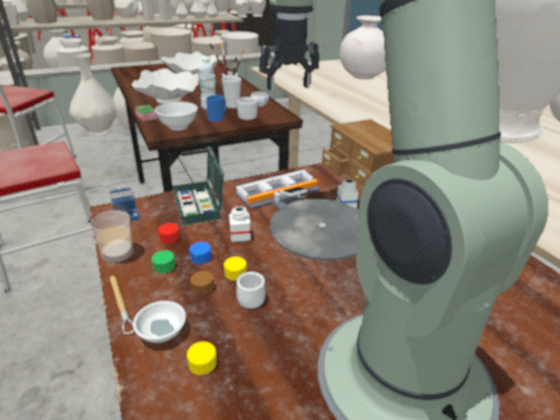

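Run:
```python
from h import *
im=cv2.imread('pics/w4.png'); cv2.imwrite('pics/c4.png',cv2.resize(im[115:275,180:390],None,fx=3.75,fy=3.75,interpolation=cv2.INTER_CUBIC))
p=bot.grab_frame('wrist')
r=bot.trace(p,'jaw')[0]['region']
hsv=cv2.cvtColor(p['pixels'],cv2.COLOR_BGR2HSV)
m=((abs(hsv[...,0].astype(int)-18)<10)&(hsv[...,1]>150)&(hsv[...,2]>150)&r)
ys,xs=np.nonzero(m); 
rect=cv2.minAreaRect(np.stack([xs,ys],1).astype(np.float32)); b=cv2.boxPoints(rect); print(b)
W=np.array([at_z(p,q,.028) for q in b]); print(np.round(W,4))
for i in range(4):
    d=W[(i+1)%4]-W[i]; print(np.linalg.norm(d),np.degrees(np.arctan2(d[1],d[0])))
print(W.mean(0))
def blob(n,z):
    q=bot.trace(p,n)[0]['region']; ys,xs=np.nonzero(q); rr=cv2.minAreaRect(np.stack([xs,ys],1).astype(np.float32)); bb=cv2.boxPoints(rr)
    Wb=np.array([at_z(p,u,z) for u in bb]); print(n,bb.tolist(),np.round(Wb,4).tolist(),Wb.mean(0)); d=Wb[1]-Wb[0];print(np.linalg.norm(d),np.degrees(np.arctan2(d[1],d[0])))
blob('pedal',.024); blob('fixture',.015)
```

```text
[[184.42476 199.9816 ]
 [373.7104  184.4664 ]
 [374.55664 194.79047]
 [185.271   210.30566]]
[[ 0.6215 -0.1781  0.028 ]
 [ 0.6029  0.0442  0.028 ]
 [ 0.6152  0.046   0.028 ]
 [ 0.634  -0.178   0.028 ]]
0.2230409191800833 94.77602253196167
0.012437814330439431 8.307136378785321
0.22475525055448733 -85.18895627970113
0.012587346822358146 -179.54431003498743
[ 0.61838893 -0.06645967  0.028     ]
pedal [[247.68276977539062, 135.193115234375], [297.8345031738281, 131.0137939453125], [301.8345031738281, 179.0137939453125], [251.68276977539062, 183.193115234375]] [[0.5468, -0.1018, 0.024], [0.5422, -0.0449, 0.024], [0.5971, -0.0396, 0.024], [0.6021, -0.0986, 0.024]] [ 0.57207244 -0.07121974  0.024     ]
0.05717565754993433 94.66081207063414
fixture [[179.08583068847656, 133.0731201171875], [368.394287109375, 117.92843627929688], [378.7313232421875, 247.1414794921875], [189.4228515625, 262.2861633300781]] [[0.5449, -0.1822, 0.015], [0.5279, 0.0363, 0.015], [0.6854, 0.059, 0.015], [0.7059, -0.1812, 0.015]] [ 0.61603336 -0.06701192  0.015     ]
0.21918428016842073 94.45331174064226
```

View pics/c4.png

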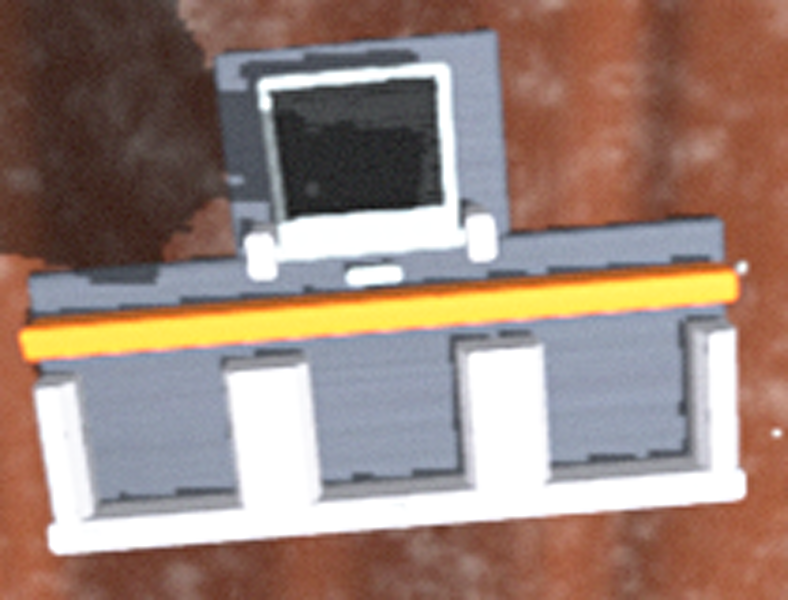

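```bash
cat >> h.py <<'E'
FO=np.array([0.657,-0.0632,0]); FY=np.radians(4.8)
def fw(x,y,z=0): # fixture->world
    return FO+np.array([np.cos(FY)*x-np.sin(FY)*y,np.sin(FY)*x+np.cos(FY)*y,z])
E
python3 - <<'E'
from h import *
import h
p=bot.grab_frame('wrist'); im=p['pixels']; S=3.75
def ov(FO,fn):
    h.FO=FO
    big=cv2.resize(im[115:275,180:390],None,fx=S,fy=S,interpolation=cv2.INTER_CUBIC)
    def L(a,b,c):
        a,b=[tuple(np.int32((proj(p,fw(*q))-[180-.5,115-.5])*S)) for q in (a,b)]
        cv2.line(big,a,b,c,1,cv2.LINE_AA)
    for n in (-1,0,1):
        y=n*.076
        for w,z,c in ((.0285,.028,(0,0,255)),(.0245,.008,(0,255,0))):
            for a,b in (((-.0325,y-w),(.0235,y-w)),((.0235,y-w),(.0235,y+w)),((.0235,y+w),(-.0325,y+w)),((-.0325,y+w),(-.0325,y-w))):
                L((*a,z),(*b,z),c)
    L((-.06,-.03,.024),(-.06,.03,.024),(255,0,255))
    L((-.1,-.024,.026),(-.1,.024,.026),(255,0,255));L((-.117,-.024,.026),(-.117,.024,.026),(255,0,255))
    cv2.imwrite('pics/'+fn,big)
ov(h.FO,'ov1.png')
E
```

```text
(no output)
```

View pics/ov1.png

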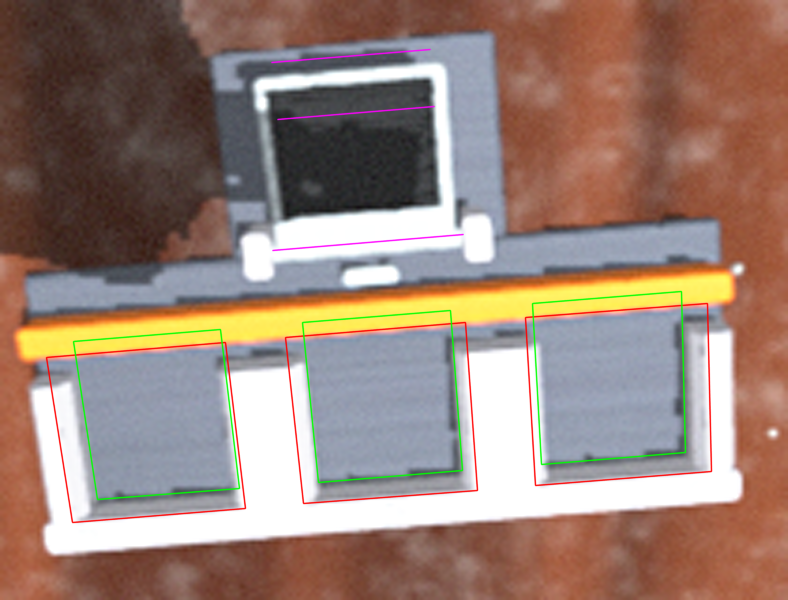

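Run:
```python
from h import *
p=bot.grab_frame('wrist'); im=p['pixels']
for n,uv in (('red',(470,74)),('blue',(134,96))):
    print(n,np.round(at_z(p,uv,.077),4))
for uv in ((447,163),(425,270),(538,168)): print('box',np.round(at_z(p,uv,.1),3),np.round(at_z(p,uv,.0),3))
a=im[35:120,405:500];b=im[60:135,105:195]
cv2.imwrite('pics/jr.png',cv2.resize(a,None,fx=6,fy=6,interpolation=cv2.INTER_CUBIC))
cv2.imwrite('pics/jb.png',cv2.resize(b,None,fx=6,fy=6,interpolation=cv2.INTER_CUBIC))
st()
```

```text
red [0.4873 0.1165 0.077 ]
blue [ 0.5072 -0.2057  0.077 ]
box [0.569 0.094 0.1  ] [0.581 0.139 0.   ]
box [0.679 0.084 0.1  ] [0.723 0.127 0.   ]
box [0.574 0.182 0.1  ] [0.588 0.252 0.   ]
t 5.92 pos [ 0.5922 -0.0612  0.3013] rot [-180.     -0.   -179.92] F [-0.8 -0.3  0.4] w 0.0853
```

View pics/jr.png

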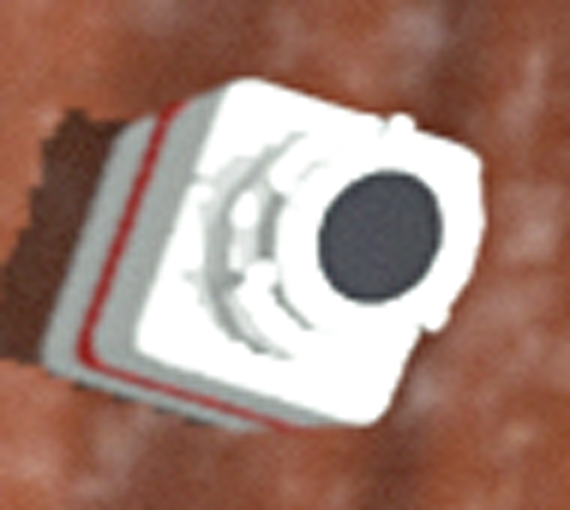

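View pics/jb.png

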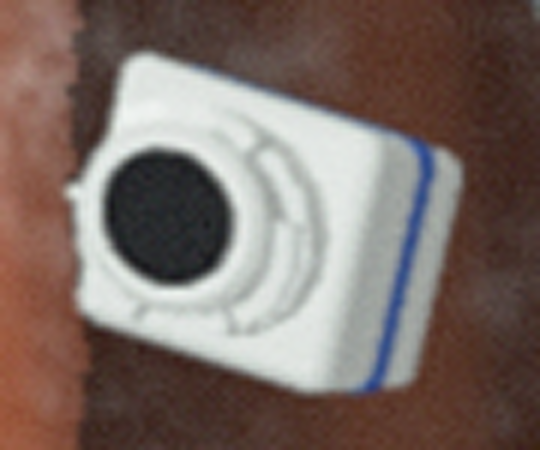

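Run:
```python
from h import *
p=bot.grab_frame('wrist')
for n,o,cs,hc in (('red',(405,35),[(240,80),(135,352),(375,424),(484,155)],(380,237)),('blue',(105,60),[(130,52),(385,135),(325,393),(78,318)],(168,217))):
    W=np.array([at_z(p,np.array(c)/6+o-.0,.054) for c in cs]); print(n,np.round(W,4).tolist(),'ctr',np.round(W.mean(0),4),'hole',np.round(at_z(p,np.array(hc)/6+o,.077),4))
    for i in range(4):
        d=W[(i+1)%4]-W[i]; print(round(np.linalg.norm(d)*1000,1),round(np.degrees(np.arctan2(d[1],d[0]))%90,1))
```

```text
red [[0.4609, 0.0995, 0.054], [0.5038, 0.0865, 0.054], [0.5155, 0.1291, 0.054], [0.4725, 0.1416, 0.054]] ctr [0.4882 0.1142 0.054 ] hole [0.4877 0.115  0.077 ]
44.8 73.2
44.2 74.5
44.9 73.8
43.7 74.7
blue [[0.4798, -0.2193, 0.054], [0.493, -0.1776, 0.054], [0.5355, -0.1916, 0.054], [0.5229, -0.2332, 0.054]] ctr [ 0.5078 -0.2054  0.054 ] hole [ 0.5074 -0.2067  0.077 ]
43.7 72.5
44.7 71.7
43.5 73.1
45.2 72.1
```

Run:
```python
from h import *
go([0.488,0.1145,0.14],164)
```

```text
shift units [4.16 7.03 6.45] yaw now -179.9 rz frac 0.0447 shift after turn [5.94 5.61 6.45] tilt rotvec frac [ 0. -0. -0.]
```

```bash
python3 -m handwheel '[[0,0,0,0,0,0.0224],[0,0,0,0,0,0.0223],[1,0.94,1,0,0,0],[1,0.94,1,0,0,0],[1,0.94,1,0,0,0],[1,0.94,1,0,0,0],[1,0.94,1,0,0,0],[0.94,0.91,1,0,0,0]]' -0.4
python3 -m handwheel '[[0,0,0.45,0,0,0],[0,0,0,0,0,0]]'
python3 - <<'E'
from h import *
st(); p=snap('wrist','w5.png'); go([0.488,0.1145,0.024],164); print(proj(p,[.488,.1145,.054]),proj(p,[.488,.1145,.077]))
E
```

```text
clock: 6.98
position: [0.4876, 0.1155, 0.1507]
tool_rot: [3.141, 0.0, 2.862]
force: [0.2, 0.1, -0.5]
grip_width: 0.0598
clock: 7.22
position: [0.4882, 0.114, 0.1397]
tool_rot: [-3.141, -0.0, 2.862]
force: [0.1, -0.0, 0.1]
grip_width: 0.0593
t 7.22 pos [0.4882 0.114  0.1397] rot [-1.7995e+02 -3.0000e-02  1.6398e+02] F [ 0.1 -0.   0.1] w 0.0593
shift units [0.03 0.02 4.65] yaw now 163.9 rz frac -0.0002 shift after turn [0.03 0.02 4.65] tilt rotvec frac [-0.  0. -0.]
[283.98967487 219.98852144] [283.96858265 230.60790748]
```

View pics/w5.png

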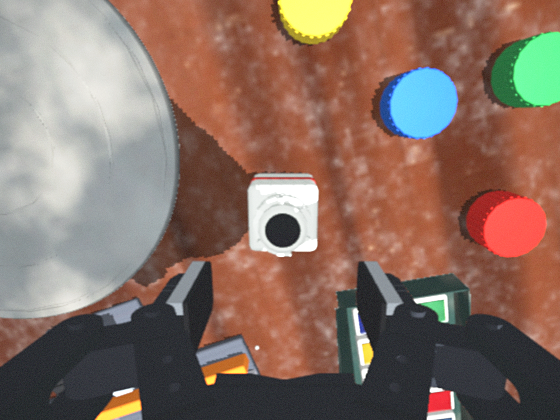

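```bash
python3 -m handwheel '[[0,0,1,0,0,0],[0,0,1,0,0,0],[0,0,1,0,0,0],[0,0,1,0,0,0],[0,0,0.65,0,0,0],[0,0,0,0,0,0]]'
python3 -m handwheel '[[0,0,0,0,0,0],[0,0,0,0,0,0],[0,0,0,0,0,0],[0,0,0,0,0,0]]' 1 30
python3 - <<'E'
from h import *
st(); go(fw(-.0045,.076,.12),184.8)
E
```

```text
clock: 8.02
position: [0.4882, 0.114, 0.0235]
tool_rot: [-3.141, -0.001, 2.861]
force: [0.3, -0.3, -0.2]
grip_width: 0.0597
clock: 8.52
position: [0.4887, 0.1146, 0.0246]
tool_rot: [3.141, 0.001, 2.862]
force: [-2.0, -1.9, 8.4]
grip_width: 0.0456
t 8.53 pos [0.4887 0.1146 0.0246] rot [1.7996e+02 7.0000e-02 1.6399e+02] F [-2.  -1.9  8.4] w 0.0456
shift units [-7.19 -2.2  -3.81] yaw now 164.0 rz frac -0.0578 shift after turn [-5.93 -4.61 -3.81] tilt rotvec frac [0.0001 0.0002 0.    ]
```

```bash
python3 -m handwheel '[[0,0,-0.5,0,0,0],[0,0,-1,0,0,0],[0,0,-1,0,0,-0.0289],[0,0,-1,0,0,-0.0289],[-0.3,-1,-0.31,0,0,0],[-0.4,-1,0,0,0,0],[-0.6,-1,0,0,0,0],[-0.6,-1,0,0,0,0]]'
python3 -m handwheel '[[-1,-0.61,0,0,0,0],[-1,0,0,0,0,0],[-1,0,0,0,0,0],[-1,0,0,0,0,0],[0,0,0,0,0,0]]'
python3 - <<'E'
from h import *
st(); p=snap('wrist','w6.png'); snap('side','sd6.png'); go(fw(-.0045,.076,.034),184.8)
E
```

```text
clock: 9.52
position: [0.5444, 0.018, 0.1201]
tool_rot: [-3.141, 0.001, -3.058]
force: [0.1, -0.5, -2.2]
grip_width: 0.0454
clock: 10.15
position: [0.6458, 0.0122, 0.1196]
tool_rot: [-3.141, 0.001, -3.058]
force: [-0.7, 0.4, -1.4]
grip_width: 0.0459
t 10.15 pos [0.6458 0.0122 0.1196] rot [-1.7999e+02  5.0000e-02 -1.7519e+02] F [-0.7  0.4 -1.4] w 0.0459
shift units [-0.08  0.    3.42] yaw now -175.2 rz frac 0.0 shift after turn [-0.08  0.    3.42] tilt rotvec frac [-0.     -0.0001  0.    ]
```

View pics/w6.png

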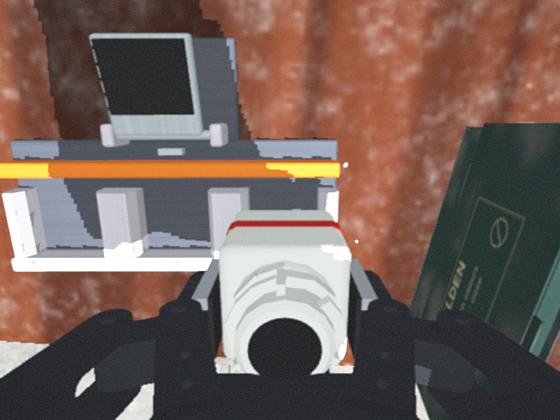

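View pics/sd6.png

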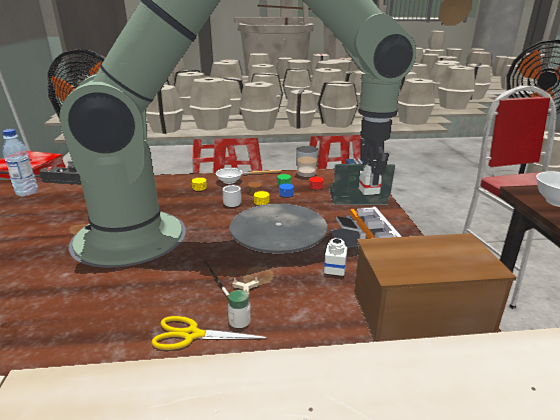

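Run:
```python
from h import *
p=bot.grab_frame('wrist'); im=p['pixels'].copy()
def L(a,b,c):
    a,b=[tuple(np.int32(proj(p,fw(*q)))) for q in (a,b)]
    cv2.line(im,a,b,c,1,cv2.LINE_AA)
for n in (-1,0,1):
    y=n*.076
    for w,z,c in ((.0285,.028,(0,0,255)),(.0245,.008,(0,255,0))):
        for a,b in (((-.0325,y-w),(.0235,y-w)),((.0235,y-w),(.0235,y+w)),((.0235,y+w),(-.0325,y+w)),((-.0325,y+w),(-.0325,y-w))):
            L((*a,z),(*b,z),c)
cv2.imwrite('pics/ov6.png',im)
```

```text
(no output)
```

View pics/ov6.png

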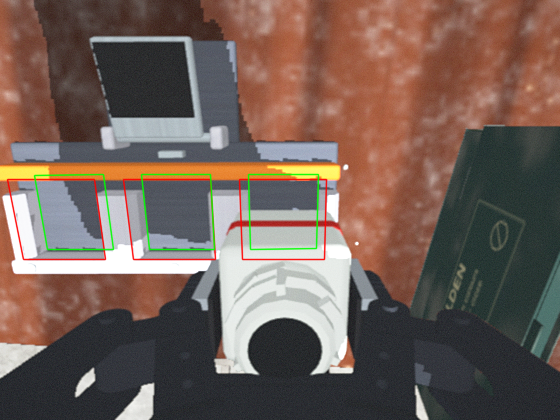

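```bash
python3 -m handwheel '[[-0.04,0,1,0,0,0],[-0.04,0,1,0,0,0],[0,0,0.6,0,0,0],[0,0,0,0,0,0]]'
python3 -m handwheel '[[0,0,0.2,0,0,0],[0,0,0.2,0,0,0],[0,0,0,0,0,0]]'
python3 -m handwheel '[[0,0,0.15,0,0,0],[0,0,0.15,0,0,0],[0,0,0,0,0,0]]'
```

```text
clock: 10.8
position: [0.646, 0.0121, 0.0535]
tool_rot: [-3.141, -0.002, -3.058]
force: [0.4, -0.6, -1.1]
grip_width: 0.0456
clock: 11.18
position: [0.6467, 0.0122, 0.0439]
tool_rot: [-3.142, -0.0, -3.058]
force: [0.8, -0.6, -2.6]
grip_width: 0.0456
clock: 11.55
position: [0.6465, 0.0122, 0.0362]
tool_rot: [-3.142, -0.001, -3.058]
force: [0.2, 0.3, -1.4]
grip_width: 0.0455
```

```bash
python3 -m handwheel '[[0,0,0.1,0,0,0],[0,0,0.08,0,0,0],[0,0,0,0,0,0]]'
python3 -m handwheel '[[0,0,0,0,0,0],[0,0,0,0,0,0],[0,0,0,0,0,0]]' -0.35
python3 -m handwheel '[[0,0,-1,0,0,0],[0,0,-1,0,0,0],[0,0,-1,0,0,0],[0,0,-1,0,0,0],[0,0,-1,0,0,0],[0,0,0,0,0,0]]'
python3 - <<'E'
from h import *
st(); p=snap('wrist','w7.png'); snap('side','sd7.png'); go([0.5076,-0.206,.16],162.3)
E
```

```text
clock: 11.92
position: [0.6468, 0.0122, 0.0327]
tool_rot: [3.142, 0.0, -3.058]
force: [-5.2, -0.3, 11.0]
grip_width: 0.0452
clock: 12.3
position: [0.6468, 0.0122, 0.032]
tool_rot: [3.142, -0.0, -3.058]
force: [-0.3, 0.1, 1.1]
grip_width: 0.0575
clock: 13.05
position: [0.6477, 0.0122, 0.1589]
tool_rot: [-3.142, 0.003, -3.058]
force: [-1.3, -1.1, 0.2]
grip_width: 0.0578
t 13.05 pos [0.6477 0.0122 0.1589] rot [-1.8000e+02  1.7000e-01 -1.7521e+02] F [-1.3 -1.1  0.2] w 0.0578
shift units [ 6.27 -8.23 -0.13] yaw now -175.2 rz frac 0.0625 shift after turn [  2.64 -10.01  -0.13] tilt rotvec frac [ 0. -0. -0.]
```

View pics/w7.png

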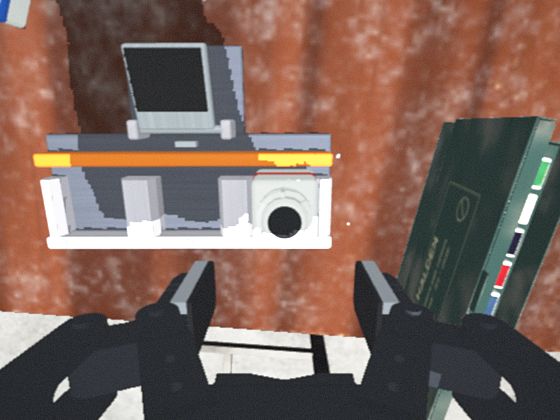

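```bash
python3 -m handwheel '[[0,0,0,0,0,0.0208],[0,0,0,0,0,0.0208],[0,0,0,0,0,0.0208],[0.37,-1,0,0,0,0],[0.37,-1,0,0,0,0],[0.37,-1,0,0,0,0],[0.37,-1,0,0,0,0],[0.37,-1,0,0,0,0]]' -0.4
python3 -m handwheel '[[0.37,-1,0,0,0,0],[0.37,-1,0,0,0,0],[0,-1,0,0,0,0],[0,-1,0,0,0,0],[0,-1,0,0,0,0],[0,0,0,0,0,0]]'
python3 - <<'E'
from h import *
st(); p=snap('wrist','w8.png'); go([0.5076,-0.206,.024],162.3); print(proj(p,[.5076,-.206,.077]),proj(p,[.5076,-.206,.054]))
E
```

```text
clock: 14.15
position: [0.5637, -0.0935, 0.1561]
tool_rot: [-3.141, -0.001, 2.833]
force: [-0.2, -0.8, -0.0]
grip_width: 0.0598
clock: 14.9
position: [0.5081, -0.2081, 0.1563]
tool_rot: [-3.141, -0.001, 2.831]
force: [0.5, 0.8, 0.6]
grip_width: 0.0598
t 14.9 pos [ 0.5081 -0.2081  0.1563] rot [-1.7995e+02 -7.0000e-02  1.6218e+02] F [0.5 0.8 0.6] w 0.0598
shift units [0.04 0.02 5.29] yaw now 162.3 rz frac -0.0001 shift after turn [0.05 0.02 5.29] tilt rotvec frac [-0.     -0.0002  0.    ]
[286.23781492 221.73373795] [286.06006673 212.57713813]
```

View pics/w8.png

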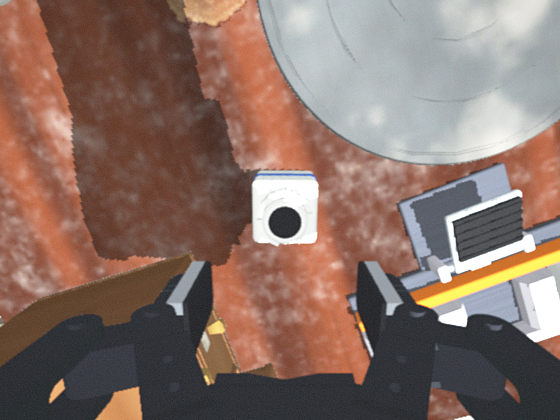

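Run:
```python
from h import *
p=bot.grab_frame('side'); 
print('far-left bottom',at_z(p,(357,281),0),'near-left bottom',at_z(p,(381,342),0))
b=at_z(p,(357,281),0)
for z in (.08,.1,.12,.14,.16): print(z,proj(p,[b[0],b[1],z]))
w=bot.grab_frame('wrist')
for z in (.08,.1,.12,.14): print(z,at_z(w,(190,255),z))
im=p['pixels']; cv2.imwrite('pics/sdbox.png',cv2.resize(im[210:360,300:520],None,fx=3.5,fy=3.5))
```

```text
far-left bottom [ 0.54732811 -0.25406912  0.        ] near-left bottom [ 0.54217792 -0.44133379  0.        ]
0.08 [360.09620002 250.56000199]
0.1 [360.90944778 242.56463341]
0.12 [361.73933718 234.40565415]
0.14 [362.58638432 226.07799029]
0.16 [363.45112683 217.57635595]
0.08 [ 0.51012225 -0.26988463  0.08      ]
0.1 [ 0.50431627 -0.26220686  0.1       ]
0.12 [ 0.49851029 -0.2545291   0.12      ]
0.14 [ 0.49270432 -0.24685133  0.14      ]
```

View pics/sdbox.png

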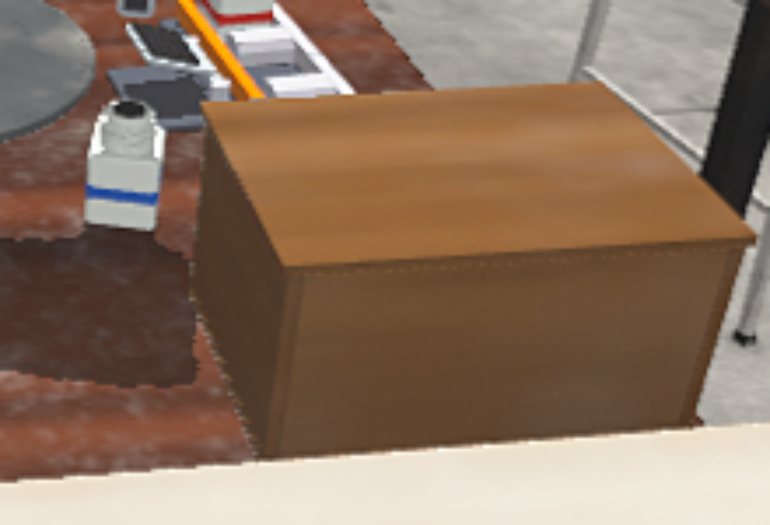

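Run:
```python
from h import *
p=bot.grab_frame('side'); w=bot.grab_frame('wrist')
print(at_z(p,(355,293),0)); X=tri([(p,(358,239)),(w,(190,255))]); print(X,proj(p,X),proj(w,X))
T,R=pose(); print((R.inv().apply(X-T))*1000)
st()
```

```text
[ 0.53179941 -0.2955598   0.        ]
[ 0.52027211 -0.26218828  0.10974169] [349.74677591 241.24245956] [195.04229761 285.42396048]
[-27.52083697 -50.68711183  47.01218799]
t 15.15 pos [ 0.5094 -0.2056  0.1568] rot [ 1.7999e+02 -3.0000e-02  1.6240e+02] F [-0.  -0.6  0.1] w 0.06
```

Run:
```python
from h import *
w=bot.grab_frame('wrist'); p=bot.grab_frame('side')
for z in (0,.06,.1,.12,.14): print(z,proj(w,[.532,-.296,z]),proj(p,[.532,-.296,z]))
print(at_z(w,(190,255),0))
print(np.round(w['R'],3).tolist(),-np.array(w['R']).T@np.array(w['t']))
```

```text
0 [193.60965616 251.5644051 ] [355.1445669  293.12183194]
0.06 [173.644842   281.42026921] [357.4881046  269.89121681]
0.1 [154.57540853 309.93715946] [359.13317031 253.58429395]
0.12 [142.33057955 328.24837172] [359.9821084 245.1690873]
0.14 [127.52262305 350.39254665] [360.84941161 236.57183404]
[ 0.53405252 -0.30023181  0.        ]
[[0.304, 0.953, 0.001], [0.92, -0.293, 0.261], [0.249, -0.078, -0.965]] [ 0.44661597 -0.18510296  0.30005137]
```

```bash
python3 -m handwheel '[[0,0,1,0,0,0],[0,0,1,0,0,0],[0,0,1,0,0,0],[0,0,1,0,0,0],[0.05,0,1,0,0,0],[0,0,0.31,0,0,0],[0,0,0,0,0,0]]'
python3 -m handwheel '[[0,0,0,0,0,0],[0,0,0,0,0,0],[0,0,0,0,0,0],[0,0,0,0,0,0]]' 1 30
python3 - <<'E'
from h import *
st(); go(fw(-.0045,-.076,.12),184.8)
E
```

```text
clock: 16.12
position: [0.5081, -0.2059, 0.0244]
tool_rot: [-3.142, -0.0, 2.834]
force: [-0.5, 0.2, 0.3]
grip_width: 0.0598
clock: 16.62
position: [0.5086, -0.2062, 0.0253]
tool_rot: [3.142, 0.002, 2.833]
force: [-1.9, -0.0, 8.2]
grip_width: 0.0455
t 16.62 pos [ 0.5086 -0.2062  0.0253] rot [1.8000e+02 9.0000e-02 1.6233e+02] F [-1.9 -0.   8.2] w 0.0455
shift units [-4.92  4.37 -3.78] yaw now 162.3 rz frac -0.0624 shift after turn [-6.21  2.16 -3.79] tilt rotvec frac [0.     0.0002 0.    ]
```

```bash
python3 -m handwheel '[[0,0,-0.5,0,0,0],[0,0,-1,0,0,0],[0,0,-1,0,0,-0.0208],[0,0,-1,0,0,-0.0208],[0,0,-0.29,0,0,-0.0208],[-1,1,0,0,0,0],[-1,1,0,0,0,0],[-1,0.16,0,0,0,0]]'
python3 -m handwheel '[[-1,0,0,0,0,0],[-1,0,0,0,0,0],[-1,0,0,0,0,0],[-0.21,0,0,0,0,0],[0,0,0,0,0,0]]'
python3 - <<'E'
from h import *
st(); p=snap('wrist','w9.png'); go(fw(-.0045,-.076,.054),184.8)
E
```

```text
clock: 17.62
position: [0.5791, -0.1439, 0.1201]
tool_rot: [3.141, 0.001, -3.056]
force: [1.0, 0.6, -1.8]
grip_width: 0.0458
clock: 18.25
position: [0.6578, -0.1393, 0.1194]
tool_rot: [-3.141, -0.0, -3.058]
force: [-0.5, -0.0, -0.9]
grip_width: 0.0455
t 18.25 pos [ 0.6578 -0.1393  0.1194] rot [-1.7999e+02 -2.0000e-02 -1.7520e+02] F [-0.5 -0.  -0.9] w 0.0455
shift units [-0.06  0.    2.61] yaw now -175.2 rz frac -0.0001 shift after turn [-0.05  0.    2.61] tilt rotvec frac [-0.     -0.0001  0.    ]
```

View pics/w9.png

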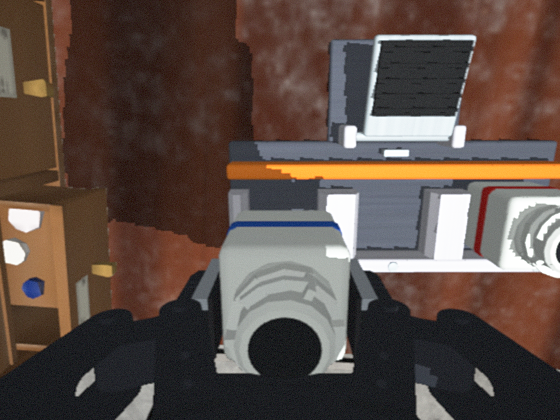

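```bash
python3 -m handwheel '[[-0.05,0,1,0,0,0],[0,0,1,0,0,0],[0,0,0.6,0,0,0],[0,0,0,0,0,0]]'
python3 -m handwheel '[[0,0,0.2,0,0,0],[0,0,0.2,0,0,0],[0,0,0,0,0,0]]'
python3 -m handwheel '[[0,0,0.15,0,0,0],[0,0,0.15,0,0,0],[0,0,0,0,0,0]]'
python3 -m handwheel '[[0,0,0.08,0,0,0],[0,0,0.06,0,0,0],[0,0,0,0,0,0]]'
```

```text
clock: 18.8
position: [0.6587, -0.1392, 0.0535]
tool_rot: [3.141, -0.002, -3.058]
force: [-0.1, -0.3, -1.3]
grip_width: 0.0454
clock: 19.18
position: [0.6593, -0.139, 0.044]
tool_rot: [3.142, -0.0, -3.058]
force: [0.3, 0.3, -2.4]
grip_width: 0.0455
clock: 19.55
position: [0.6592, -0.1391, 0.0362]
tool_rot: [3.142, -0.001, -3.058]
force: [0.7, -0.7, -2.1]
grip_width: 0.0456
clock: 19.92
position: [0.6595, -0.139, 0.0333]
tool_rot: [3.142, 0.0, -3.058]
force: [-2.1, 0.2, 4.5]
grip_width: 0.0458
```

```bash
python3 -m handwheel '[[0,0,0,0,0,0],[0,0,0,0,0,0],[0,0,0,0,0,0]]' -0.35
python3 -m handwheel '[[0,0,-1,0,0,0],[0,0,-1,0,0,0],[0,0,-1,0,0,0],[0,0,-1,0,0,0],[0,0,0,0,0,0]]'
python3 - <<'E'
from h import *
st(); p=snap('wrist','w10.png'); go(fw(-.1,0,.05),184.8)
E
```

```text
clock: 20.3
position: [0.6595, -0.1391, 0.033]
tool_rot: [-3.142, 0.0, -3.058]
force: [0.1, 0.6, -0.4]
grip_width: 0.0575
clock: 20.92
position: [0.6604, -0.1393, 0.135]
tool_rot: [-3.141, 0.003, -3.058]
force: [-0.2, 0.1, 0.7]
grip_width: 0.0577
t 20.93 pos [ 0.6604 -0.1393  0.135 ] rot [-1.7996e+02  1.7000e-01 -1.7520e+02] F [-0.2  0.1  0.7] w 0.0577
shift units [3.86 3.04 3.34] yaw now -175.2 rz frac -0.0 shift after turn [3.86 3.04 3.35] tilt rotvec frac [-0.0001  0.0002 -0.    ]
```

View pics/w10.png

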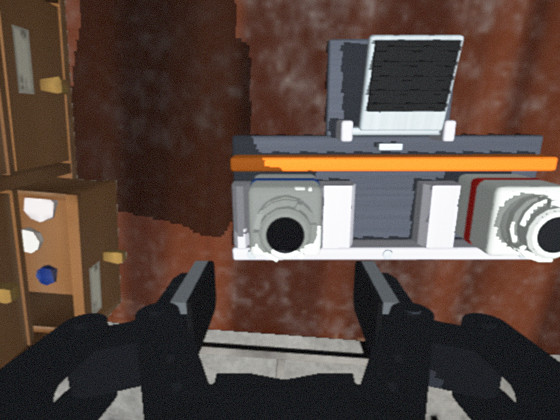

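```bash
python3 -m handwheel '[[1,0.76,0,0,0,0],[1,0.76,0,0,0,0],[1,0.76,0,0,0,0],[0.86,0.76,0,0,0,0],[0,0,1,0,0,0],[0,0,1,0,0,0],[0,0,0.6,0,0,0],[0,0,0,0,0,0]]' 1 40
python3 - <<'E'
from h import *
st(); p=snap('wrist','w11.png'); snap('side','sd11.png')
E
```

```text
clock: 21.98
position: [0.5562, -0.0714, 0.067]
tool_rot: [3.141, -0.002, -3.058]
force: [0.8, 0.3, 1.0]
grip_width: 0.0001
t 21.98 pos [ 0.5562 -0.0714  0.067 ] rot [ 1.7999e+02 -1.2000e-01 -1.7520e+02] F [0.8 0.3 1. ] w 0.0001
```

View pics/w11.png

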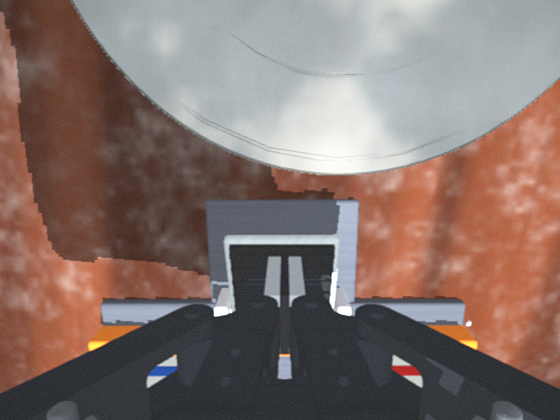

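```bash
python3 -m handwheel '[[0,0,0.2,0,0,0],[0,0,0.2,0,0,0],[0,0,0,0,0,0]]'
python3 -m handwheel '[[0,0,0.15,0,0,0],[0,0,0.15,0,0,0],[0,0,0,0,0,0]]'
```

```text
clock: 22.45
position: [0.5567, -0.0714, 0.0578]
tool_rot: [3.142, -0.0, -3.058]
force: [-0.1, 0.3, -0.8]
grip_width: 0.0002
clock: 22.82
position: [0.5566, -0.0716, 0.0507]
tool_rot: [-3.142, -0.001, -3.058]
force: [-4.8, -0.2, 11.5]
grip_width: -0.0001
```

```bash
python3 -m handwheel '[[0,0,0.08,0,0,0],[0,0,0.08,0,0,0],[0,0,0,0,0,0]]'
python3 -m handwheel '[[0,0,0.08,0,0,0],[0,0,0.08,0,0,0],[0,0,0,0,0,0]]'
python3 -m handwheel '[[0,0,0.08,0,0,0],[0,0,0.08,0,0,0],[0,0,0,0,0,0]]'
```

```text
clock: 23.2
position: [0.5562, -0.0717, 0.0468]
tool_rot: [-3.142, -0.001, -3.058]
force: [-7.7, -0.4, 16.6]
grip_width: -0.0004
clock: 23.58
position: [0.5556, -0.0718, 0.0427]
tool_rot: [-3.142, -0.003, -3.058]
force: [-11.0, -1.0, 17.3]
grip_width: 0.0001
clock: 23.95
position: [0.5552, -0.0718, 0.0395]
tool_rot: [3.142, -0.003, -3.058]
force: [-18.3, 0.3, 36.2]
grip_width: -0.0001
```

```bash
python3 - <<'E'
from h import *
st(); snap('side','sd12.png'); snap('wrist','w12a.png')
E
python3 -m handwheel '[[0,0,-0.3,0,0,0],[0,0,-0.5,0,0,0],[0,0,-1,0,0,0],[0,0,-1,0,0,0],[0,0,-1,0,0,0],[0,0,-1,0,0,0],[0,0,-1,0,0,0],[0,0,0,0,0,0]]'
python3 - <<'E'
from h import *
st(); p=snap('wrist','w12.png')
im=p['pixels'].copy()
def L(a,b,c):
    a,b=[tuple(np.int32(proj(p,fw(*q)))) for q in (a,b)]
    cv2.line(im,a,b,c,1,cv2.LINE_AA)
L((-.0235,-.11,.028),(-.0235,.11,.028),(255,0,255))
L((-.0325,-.11,.028),(-.0325,.11,.028),(0,255,0))
L((.0235,-.11,.028),(.0235,.11,.028),(255,0,255))
cv2.imwrite('pics/ov12.png',im)
go([0.484,-.07,.3],184.8)
E
```

```text
t 23.95 pos [ 0.5552 -0.0718  0.0395] rot [ 180.     -0.18 -175.23] F [-18.3   0.3  36.2] w -0.0001
clock: 25.05
position: [0.5576, -0.0715, 0.1855]
tool_rot: [-3.141, 0.003, -3.058]
force: [-0.8, 0.5, -1.9]
grip_width: 0.0001
t 25.05 pos [ 0.5576 -0.0715  0.1855] rot [-1.7998e+02  1.6000e-01 -1.7520e+02] F [-0.8  0.5 -1.9] w 0.0001
shift units [ 2.9   0.3  -4.63] yaw now -175.2 rz frac -0.0 shift after turn [ 2.91  0.3  -4.63] tilt rotvec frac [-0.      0.0002 -0.    ]
```

View pics/ov12.png

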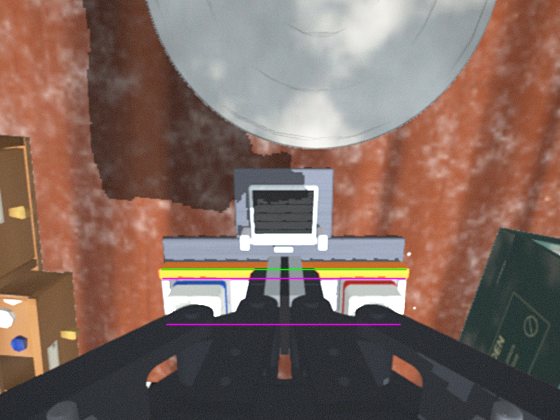

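View pics/sd12.png

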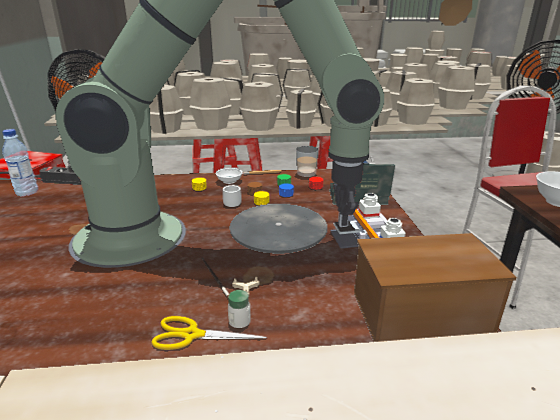

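```bash
python3 -m handwheel '[[1,1,-0.5,0,0,0],[1,1,-0.5,0,0,0],[1,1,-0.5,0,0,0],[1,1,-0.5,0,0,0],[0,1,-0.5,0,0,0],[0,1,-0.5,0,0,0],[0,1,-0.5,0,0,0],[0,1,-0.5,0,0,0]]' -0.35
python3 - <<'E'
from h import *
st(); print(np.round(bot.observe()['qpos'],2)); p=snap('wrist','w13.png')
for n in ('cap_blue_mid','cap_red_mid'):
    for q in bot.trace(p,n)[:4]: print(n,round(q['score'],2),np.round(q['point']),np.round(at_z(p,q['point'],.01375),3),q['region'].sum())
for n in ('jar_blue_mid','jar_red_mid','jar_green_mid'):
    for q in bot.trace(p,n)[:4]: print(n,round(q['score'],2),np.round(q['point']),np.round(at_z(p,q['point'],.0465),3),q['region'].sum())
E
```

```text
clock: 26.1
position: [0.44, 0.1202, 0.2832]
tool_rot: [-3.141, -0.001, -3.058]
force: [0.0, -0.4, 0.3]
grip_width: 0.0576
t 26.1 pos [0.44   0.1202 0.2832] rot [-1.7998e+02 -8.0000e-02 -1.7519e+02] F [ 0.  -0.4  0.3] w 0.0576
[-0.35  0.19 -0.05  1.96  0.01  1.    1.24]
cap_blue_mid 0.75 [413.  97.] [0.342 0.253 0.014] 1825
cap_blue_mid 0.6 [334. 106.] [0.359 0.169 0.014] 1663
cap_blue_mid 0.56 [373. 185.] [0.442 0.224 0.014] 1429
cap_red_mid 0.73 [405. 267.] [0.54  0.278 0.014] 1084
cap_red_mid 0.23 [110. 279.] [ 0.586 -0.084  0.014] 1928
jar_blue_mid 0.61 [ 41. 331.] [ 0.643 -0.153  0.046] 426
jar_red_mid 0.46 [202. 345.] [0.648 0.038 0.046] 60
jar_green_mid 0.71 [441. 195.] [0.441 0.29  0.046] 1643
jar_green_mid 0.25 [116. 290.] [ 0.582 -0.062  0.046] 7875
```

View pics/w13.png

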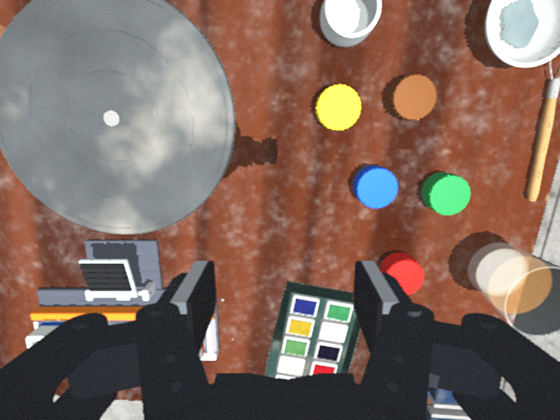

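Run:
```python
from h import *
go([.515,.277,.2],90)
```

```text
shift units [-3.51  6.07  3.31] yaw now -175.2 rz frac 0.2632 shift after turn [6.33 2.99 3.31] tilt rotvec frac [-0.0001 -0.0002  0.    ]
```

```bash
python3 -m handwheel '[[0,0,0,0,0,0.0292],[0,0,0,0,0,0.0292],[0,0,0,0,0,0.0292],[0,0,0,0,0,0.0292],[0,0,0,0,0,0.0292],[0,0,0,0,0,0.0292],[0,0,0,0,0,0.0292],[0,0,0,0,0,0.0292]]'
python3 -m handwheel '[[0,0,0,0,0,0.0296],[1,0.5,0.5,0,0,0],[1,0.5,0.5,0,0,0],[1,0.5,0.5,0,0,0],[1,0.5,0.5,0,0,0],[1,0.5,0.5,0,0,0],[1,0.5,0.5,0,0,0],[0.3,0,0.3,0,0,0]]'
python3 -m handwheel '[[0,0,0,0,0,0]]'
python3 - <<'E'
from h import *
st(); print(np.round(bot.observe()['qpos'],2)); p=snap('wrist','w14.png')
for n in ('cap_red_mid',):
    for q in bot.trace(p,n)[:2]:
        ys,xs=np.nonzero(q['region']); print(n,round(q['score'],2),np.round(q['point']),np.round(at_z(p,q['point'],.01375),4),q['region'].sum())
hsv=cv2.cvtColor(p['pixels'],cv2.COLOR_BGR2HSV)
m=(((hsv[...,0]<6)|(hsv[...,0]>174))&(hsv[...,1]>170)&(hsv[...,2]>120)).astype(np.uint8)
n,l,s,c=cv2.connectedComponentsWithStats(m)
for i in range(1,n):
    if s[i,4]>300: print(s[i],c[i],at_z(p,c[i],.0275),at_z(p,c[i],.02))
E
```

```text
clock: 27.4
position: [0.4404, 0.1186, 0.283]
tool_rot: [-3.141, 0.0, 1.75]
force: [0.4, 0.6, 0.3]
grip_width: 0.0574
clock: 28.4
position: [0.5156, 0.2773, 0.1995]
tool_rot: [-3.14, 0.001, 1.572]
force: [-1.5, -0.2, -0.1]
grip_width: 0.0579
clock: 28.52
position: [0.5149, 0.2762, 0.2002]
tool_rot: [-3.14, 0.001, 1.571]
force: [-0.8, -0.4, 0.3]
grip_width: 0.0573
t 28.52 pos [0.5149 0.2762 0.2002] rot [-1.7992e+02  7.0000e-02  9.0040e+01] F [-0.8 -0.4  0.3] w 0.0573
[-0.67  0.5   0.11  1.75 -0.07  0.91 -0.53]
cap_red_mid 0.77 [323. 193.] [0.5507 0.2742 0.0137] 2205
[ 295  167   53   55 2282] [320.35363716 193.93777388] [0.54703548 0.27621317 0.0275    ] [0.5477859  0.27462421 0.02      ]
[458 260  24  26 448] [469.59598214 272.85491071] [0.6900294  0.20000695 0.0275    ] [0.69417527 0.19660844 0.02      ]
```

View pics/w14.png

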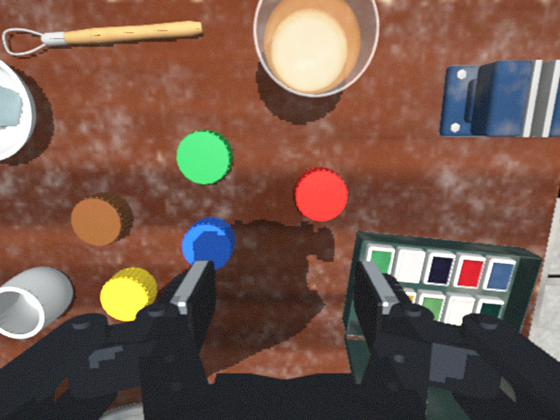

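```bash
python3 -m handwheel '[[0,1,1,0,0,0],[0,0.28,1,0,0,0],[0,0,1,0,0,0],[0,0,1,0,0,0],[0,0,0,0,0,0]]'
python3 - <<'E'
from h import *
st(); p=snap('wrist','w15.png')
hsv=cv2.cvtColor(p['pixels'],cv2.COLOR_BGR2HSV)
m=(((hsv[...,0]<6)|(hsv[...,0]>174))&(hsv[...,1]>170)&(hsv[...,2]>120)).astype(np.uint8)
n,l,s,c=cv2.connectedComponentsWithStats(m)
for i in range(1,n):
    if s[i,4]>300: print(s[i],c[i],at_z(p,c[i],.0275),at_z(p,c[i],.0137))
cv2.imwrite('pics/c15.png',cv2.resize(p['pixels'][120:300,190:380],None,fx=4,fy=4))
E
```

```text
clock: 29.25
position: [0.5468, 0.2759, 0.1004]
tool_rot: [-3.14, 0.001, 1.571]
force: [-0.4, -0.8, -0.3]
grip_width: 0.0576
t 29.25 pos [0.5468 0.2759 0.1004] rot [-1.799e+02  8.000e-02  9.000e+01] F [-0.4 -0.8 -0.3] w 0.0576
[ 248  186   76   78 4381] [285.38621319 225.88838165] [0.54761125 0.2766459  0.0275    ] [0.54762424 0.27242125 0.0137    ]
```

View pics/c15.png

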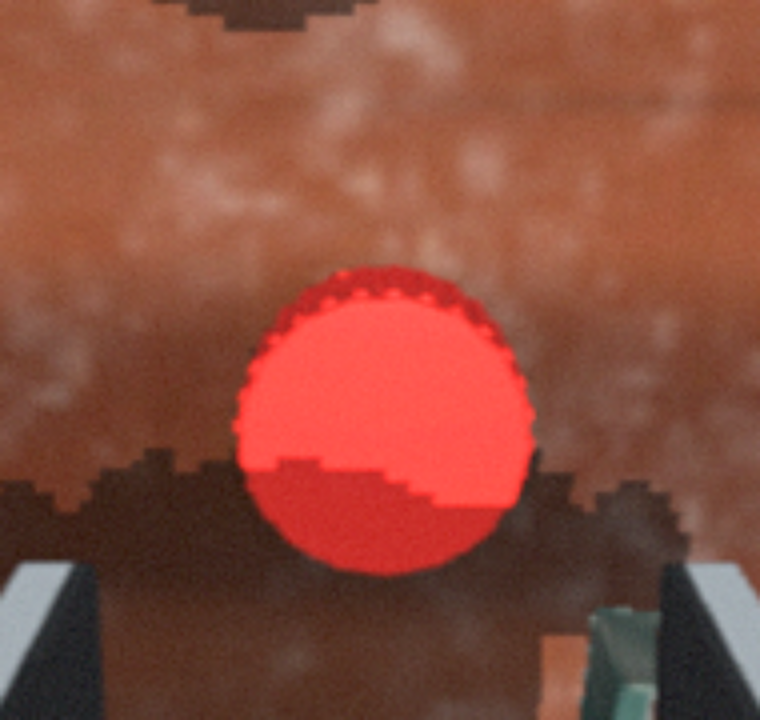

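```bash
python3 -m handwheel '[[-0.05,0.05,1,0,0,0],[0,0,1,0,0,0],[0,0,1,0,0,0],[0,0,0.47,0,0,0],[0,0,0,0,0,0]]'
python3 -m handwheel '[[0,0,0,0,0,0],[0,0,0,0,0,0],[0,0,0,0,0,0]]' 1 35
python3 - <<'E'
from h import *
st(); snap('wrist','w16.png')
E
```

```text
clock: 29.92
position: [0.5489, 0.2758, 0.0148]
tool_rot: [3.141, -0.0, 1.571]
force: [0.0, -0.6, 1.0]
grip_width: 0.0575
clock: 30.3
position: [0.5493, 0.2761, 0.0158]
tool_rot: [3.14, -0.001, 1.572]
force: [-2.4, -1.7, 7.6]
grip_width: 0.0443
t 30.3 pos [0.5493 0.2761 0.0158] rot [ 1.7991e+02 -5.0000e-02  9.0040e+01] F [-2.4 -1.7  7.6] w 0.0443
```

View pics/w16.png

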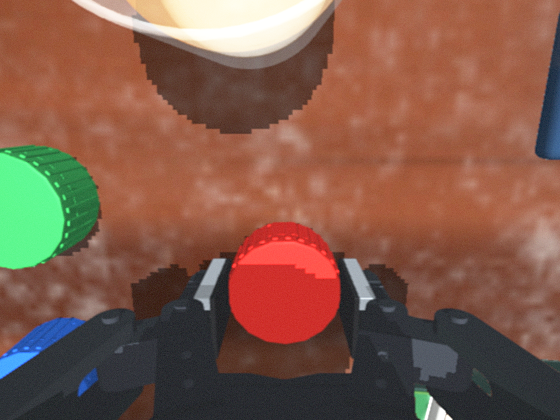

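Run:
```python
from h import *
p=bot.grab_frame('wrist'); cv2.imwrite('pics/c16.png',cv2.resize(p['pixels'][210:360,200:370],None,fx=4,fy=4))
T,R=pose()
for z in (.0275,.0137,0): print(z,proj(p,[T[0],T[1],z]))
# predicted top circle
for d in (0,-.002,-.004):
    a=np.array([proj(p,[T[0]+.023*np.cos(t),T[1]+d+.023*np.sin(t),.0275]) for t in np.linspace(0,6.28,60)]); print(d,a.min(0),a.max(0))
```

```text
0.0275 [283.71172422 289.70898991]
0.0137 [283.71490905 275.11078685]
0 [283.71757966 262.86953232]
0 [226.02159048 234.93170122] [341.33669905 340.12176176]
-0.002 [226.23505589 239.8842862 ] [341.13503073 344.31793102]
-0.004 [226.44698796 244.79985718] [340.93480731 348.48522067]
```

View pics/c16.png

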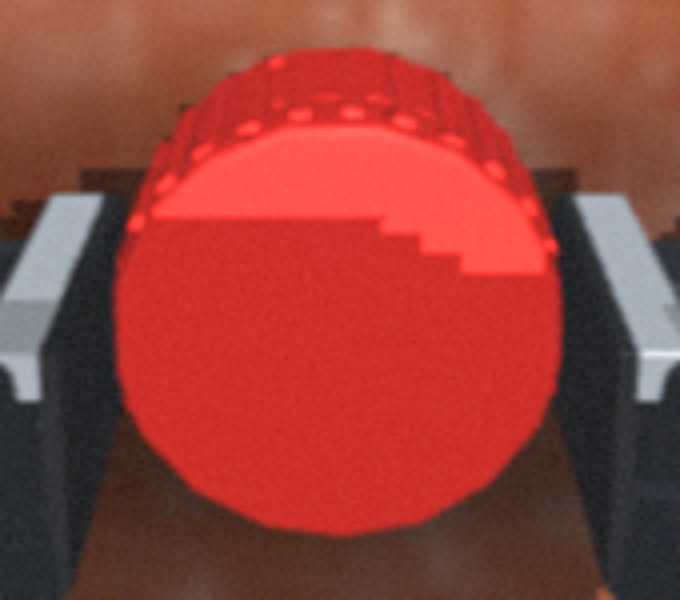

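```bash
python3 -m handwheel '[[0,0,0,0,0,0],[0,0,0,0,0,0],[-0.06,0,0.02,0,0,0],[0,0,0,0,0,0]]' -0.2
python3 -m handwheel '[[0,0,0,0,0,0],[0,0,0,0,0,0],[0,0,0,0,0,0]]' 1 35
python3 - <<'E'
from h import *
st(); p=snap('wrist','w17.png'); cv2.imwrite('pics/c17.png',cv2.resize(p['pixels'][210:360,200:370],None,fx=4,fy=4))
T,R=pose()
for d in (0,-.001,-.002):
    a=np.array([proj(p,[T[0]+.023*np.cos(t),T[1]+d+.023*np.sin(t),.0275]) for t in np.linspace(0,6.28,60)]); print(d,a.min(0),a.max(0))
E
```

```text
clock: 30.9
position: [0.5487, 0.2741, 0.0137]
tool_rot: [-3.141, 0.0, 1.571]
force: [0.6, -0.3, 0.8]
grip_width: 0.0515
clock: 31.28
position: [0.5487, 0.2742, 0.014]
tool_rot: [-3.142, 0.0, 1.572]
force: [-1.2, -0.9, 5.3]
grip_width: 0.0443
t 31.27 pos [0.5487 0.2742 0.014 ] rot [-1.800e+02  1.000e-02  9.004e+01] F [-1.2 -0.9  5.3] w 0.0443
0 [225.33842934 236.44180343] [342.0086354 342.6479317]
-0.001 [225.44809748 238.94978695] [341.90474619 344.7672352 ]
-0.002 [225.55736446 241.44821576] [341.80123621 346.87911499]
```

View pics/c17.png

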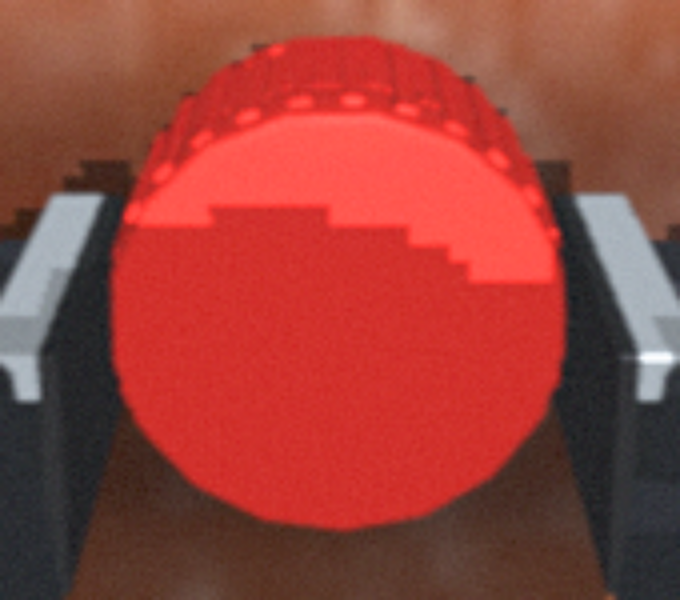

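```bash
python3 -m handwheel '[[0,0,-0.4,0,0,0],[0,0,-1,0,0,0],[0,0,-1,0,0,0],[0,0,-1,0,0,0],[0,0,-1,0,0,0],[0,0,-1,0,0,0],[0,0,-1,0,0,0],[0,0,-0.4,0,0,0]]'
python3 - <<'E'
from h import *
st(); go([.625,-.03,.18],60)
E
```

```text
clock: 32.33
position: [0.5491, 0.2746, 0.1856]
tool_rot: [3.14, -0.001, 1.572]
force: [0.7, -0.3, -0.2]
grip_width: 0.0445
t 32.33 pos [0.5491 0.2746 0.1856] rot [ 1.799e+02 -7.000e-02  9.005e+01] F [ 0.7 -0.3 -0.2] w 0.0445
shift units [-12.19   3.03   0.21] yaw now 90.0 rz frac 0.0835 shift after turn [-9.03  8.72  0.22] tilt rotvec frac [ 0.0003 -0.0002 -0.    ]
```

```bash
python3 -m handwheel '[[-1,0.25,0,0,0,0],[-1,0.25,0,0,0,0],[-1,0.25,0,0,0,0],[-1,0.25,0,0,0,0],[-1,0.25,0,0,0,0],[-1,0.25,0,0,0,0],[-1,0.25,0,0,0,0],[-1,0.25,0,0,0,0]]'
python3 -m handwheel '[[-1,0.25,0,0,0,0],[-1,0.25,0,0,0,0],[-1,0.25,0,0,0,0],[-1,0.25,0,0,0,0],[0,0,0.2,0,0,0.0278],[0,0,0,0,0,0.0278],[0,0,0,0,0,0.0278],[0,0,0,0,0,0]]'
python3 - <<'E'
from h import *
st(); p=snap('wrist','w18.png'); X=fw(0,.076,.085); print(X,proj(p,X)); 
s=snap('side','sd18.png'); print(proj(s,X)); cv2.imwrite('pics/csd18.png',cv2.resize(s['pixels'][170:260,320:430],None,fx=6,fy=6))
q=snap('scene','sc18.png'); print(proj(q,X),proj(q,fw(0,-.0757,.085)));cv2.imwrite('pics/csc18.png',cv2.resize(q['pixels'][150:220,230:330],None,fx=6,fy=6))
E
```

```text
clock: 33.33
position: [0.5987, 0.0735, 0.1834]
tool_rot: [-3.141, 0.0, 1.572]
force: [0.7, 0.5, -0.9]
grip_width: 0.0444
clock: 34.33
position: [0.6237, -0.0254, 0.1784]
tool_rot: [-3.141, 0.001, 1.049]
force: [-0.9, 0.4, -0.2]
grip_width: 0.0445
t 34.33 pos [ 0.6237 -0.0254  0.1784] rot [-1.7997e+02  4.0000e-02  6.0090e+01] F [-0.9  0.4 -0.2] w 0.0445
[0.65064048 0.01253346 0.085     ] [291.41223334 149.24839618]
[370.93436101 194.97890311]
[253.14335966 169.80211517] [299.96858751 159.00931809]
```

View pics/w18.png

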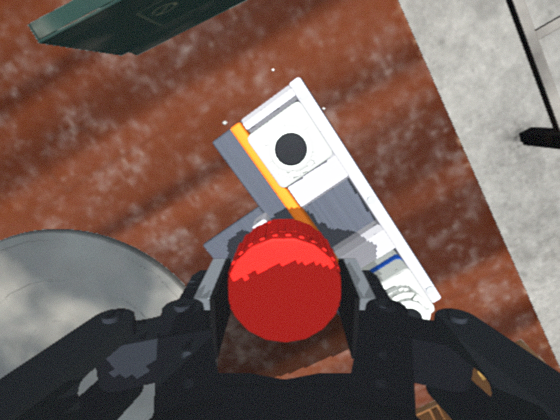

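View pics/csc18.png

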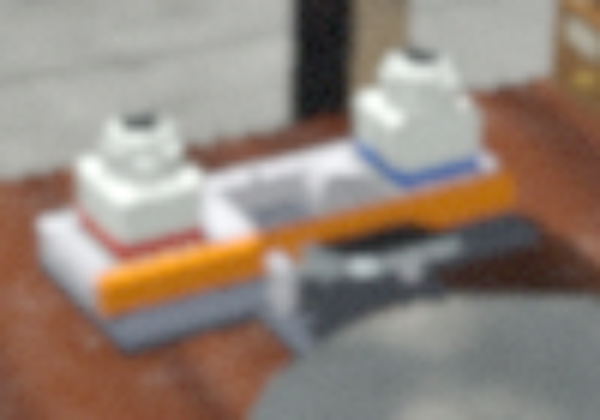

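Run:
```python
from h import *
go([.6506,.0125,.115],60)
```

```text
shift units [1.85 0.18 2.55] yaw now 60.2 rz frac 0.0007 shift after turn [1.85 0.17 2.55] tilt rotvec frac [-0.  0. -0.]
```

```bash
python3 -m handwheel '[[0.95,0.09,0,0,0,0],[0.9,0.09,0.5,0,0,0],[0,0,1,0,0,0],[0,0,1,0,0,0],[0,0,0,0,0,0],[0,0,0,0,0,0]]'
python3 - <<'E'
from h import *
st(); go([.6506,.0125,.1],60)
E
```

```text
clock: 35.22
position: [0.6513, 0.0123, 0.1168]
tool_rot: [3.141, -0.0, 1.048]
force: [0.1, 0.6, -0.8]
grip_width: 0.0444
t 35.23 pos [0.6513 0.0123 0.1168] rot [ 1.7998e+02 -1.0000e-02  6.0060e+01] F [ 0.1  0.6 -0.8] w 0.0444
shift units [-0.01 -0.03  0.67] yaw now 60.1 rz frac 0.0002 shift after turn [-0.01 -0.03  0.67] tilt rotvec frac [ 0.0001 -0.     -0.    ]
```

```bash
python3 -m handwheel '[[0,-0.02,0.35,0,0,0],[0,0,0.35,0,0,0],[0,0,0,0,0,0]]'
python3 -m handwheel '[[0,0,0.1,0,0,0],[0,0,0.1,0,0,0],[0,0,0,0,0,0]]'
python3 -m handwheel '[[0,0,0.06,0,0,0],[0,0,0.04,0,0,0],[0,0,0,0,0,0]]'
```

```text
clock: 35.6
position: [0.6501, 0.0125, 0.0981]
tool_rot: [-3.141, 0.001, 1.048]
force: [0.1, 0.8, 0.2]
grip_width: 0.0444
clock: 35.98
position: [0.6504, 0.0125, 0.0937]
tool_rot: [-3.141, 0.0, 1.048]
force: [-0.2, -0.5, -0.4]
grip_width: 0.0442
clock: 36.35
position: [0.6505, 0.0126, 0.0913]
tool_rot: [-3.142, -0.0, 1.048]
force: [-1.3, -0.3, 0.1]
grip_width: 0.0446
```

```bash
python3 -m handwheel '[[0,0,0.05,0,0,0],[0,0,0,0,0,0]]'
python3 -m handwheel '[[0,0,0.04,0,0,0],[0,0,0,0,0,0]]'
```

```text
clock: 36.6
position: [0.6506, 0.0126, 0.0903]
tool_rot: [3.141, -0.0, 1.048]
force: [-0.9, 1.3, 4.7]
grip_width: 0.0443
clock: 36.85
position: [0.6508, 0.0126, 0.0901]
tool_rot: [3.141, -0.001, 1.048]
force: [-4.8, 2.4, 16.4]
grip_width: 0.0443
```

```bash
python3 -m handwheel '[[0,0,-0.02,0,0,-0.0139],[0,0,0,0,0,-0.0139],[0,0,0,0,0,0]]'
python3 -c "
from h import *
st(); print(bot.observe()['moment'])"
python3 -m handwheel '[[0,0,0,0,0,-0.0139],[0,0,0,0,0,-0.0139],[0,0,0,0,0,0]]'
python3 -c "
from h import *
st(); print(bot.observe()['moment'])"
```

```text
clock: 37.22
position: [0.6512, 0.0128, 0.0906]
tool_rot: [3.14, -0.001, 1.224]
force: [-1.8, 1.9, 14.0]
grip_width: 0.0447
t 37.23 pos [0.6512 0.0128 0.0906] rot [ 1.7992e+02 -8.0000e-02  7.0110e+01] F [-1.8  1.9 14. ] w 0.0447
[0.50983861 0.51548061 0.02594161]
clock: 37.6
position: [0.6515, 0.0129, 0.0911]
tool_rot: [3.139, -0.001, 1.398]
force: [-3.0, 2.7, 18.9]
grip_width: 0.0445
t 37.6 pos [0.6515 0.0129 0.0911] rot [ 1.7986e+02 -8.0000e-02  8.0120e+01] F [-3.   2.7 18.9] w 0.0445
[0.62651495 0.79222151 0.01488952]
```

```bash
python3 -m handwheel '[[0,0,-0.04,0,0,-0.0139],[0,0,0,0,0,-0.0139],[0,0,0,0,0,0]]'
python3 -m handwheel '[[0,0,-0.02,0,0,-0.0139],[0,0,0,0,0,-0.0139],[0,0,0,0,0,0]]'
python3 -m handwheel '[[0,0,-0.02,0,0,-0.0139],[0,0,0,0,0,-0.0139],[0,0,0,0,0,0]]'
```

```text
clock: 37.98
position: [0.6512, 0.0129, 0.0918]
tool_rot: [3.14, -0.001, 1.573]
force: [-3.0, 3.0, 15.5]
grip_width: 0.0445
clock: 38.35
position: [0.6513, 0.0128, 0.0924]
tool_rot: [3.14, -0.0, 1.748]
force: [-4.1, 2.4, 16.8]
grip_width: 0.0448
clock: 38.72
position: [0.6512, 0.0127, 0.0928]
tool_rot: [3.14, 0.0, 1.922]
force: [-3.0, 1.6, 17.7]
grip_width: 0.0441
```

```bash
python3 -m handwheel '[[0,0,-0.03,0,0,-0.0139],[0,0,0,0,0,-0.0139],[0,0,0,0,0,0]]'
python3 -m handwheel '[[0,0,-0.03,0,0,-0.0139],[0,0,0,0,0,-0.0139],[0,0,0,0,0,0]]'
python3 -m handwheel '[[0,0,-0.02,0,0,-0.0139],[0,0,0,0,0,-0.0139],[0,0,0,0,0,0]]'
```

```text
clock: 39.1
position: [0.6511, 0.0125, 0.0932]
tool_rot: [3.14, 0.0, 2.097]
force: [-1.9, 0.2, 11.2]
grip_width: 0.0443
clock: 39.48
position: [0.6505, 0.0123, 0.093]
tool_rot: [3.142, -0.0, 2.27]
force: [-0.3, 0.6, 0.6]
grip_width: 0.0441
clock: 39.85
position: [0.6504, 0.0123, 0.0934]
tool_rot: [-3.142, -0.0, 2.442]
force: [0.1, 0.4, -0.3]
grip_width: 0.0443
```

```bash
python3 -m handwheel '[[0,0,0.04,0,0,0],[0,0,0.04,0,0,0],[0,0,0,0,0,0]]'
python3 -m handwheel '[[0,0,0.04,0,0,0],[0,0,0.04,0,0,0],[0,0,0,0,0,0]]'
```

```text
clock: 40.22
position: [0.6504, 0.0126, 0.0914]
tool_rot: [-3.141, -0.0, 2.444]
force: [0.1, 0.1, -1.0]
grip_width: 0.0444
clock: 40.6
position: [0.6504, 0.0125, 0.0894]
tool_rot: [-3.141, -0.0, 2.445]
force: [-0.1, 0.2, -0.2]
grip_width: 0.0444
```

```bash
python3 -m handwheel '[[0,0,0.04,0,0,0],[0,0,0.04,0,0,0],[0,0,0,0,0,0]]'
python3 -m handwheel '[[0,0,0.03,0,0,0],[0,0,0,0,0,0],[0,0,0,0,0,0]]'
```

```text
clock: 40.98
position: [0.6505, 0.0125, 0.0875]
tool_rot: [-3.142, 0.0, 2.445]
force: [0.5, -0.1, 0.5]
grip_width: 0.0445
clock: 41.35
position: [0.6507, 0.0124, 0.0873]
tool_rot: [3.141, 0.0, 2.445]
force: [-2.2, 0.3, 7.7]
grip_width: 0.0442
```

```bash
python3 -m handwheel '[[0,0,0.01,0,0,0.0139],[0,0,0.01,0,0,0.0139],[0,0,0,0,0,0]]'
python3 -m handwheel '[[0,0,0.012,0,0,0.0139],[0,0,0.012,0,0,0.0139],[0,0,0,0,0,0]]'
python3 -c "
from h import *
st(); print(bot.observe()['moment'])"
python3 -m handwheel '[[0,0,0.012,0,0,0.0139],[0,0,0.012,0,0,0.0139],[0,0,0,0,0,0]]'
python3 -m handwheel '[[0,0,0.012,0,0,0.0139],[0,0,0.012,0,0,0.0139],[0,0,0,0,0,0]]'
python3 -c "
from h import *
st(); print(bot.observe()['moment'])"
```

```text
clock: 41.72
position: [0.6508, 0.0123, 0.0868]
tool_rot: [3.141, 0.001, 2.269]
force: [-0.5, -1.2, 5.1]
grip_width: 0.0443
clock: 42.1
position: [0.6508, 0.0123, 0.0861]
tool_rot: [3.141, 0.001, 2.094]
force: [-0.2, -1.7, 6.1]
grip_width: 0.0444
t 42.1 pos [0.6508 0.0123 0.0861] rot [1.7997e+02 5.0000e-02 1.1998e+02] F [-0.2 -1.7  6.1] w 0.0444
[-0.33339918  0.15649271 -0.06514545]
clock: 42.48
position: [0.6508, 0.0123, 0.0856]
tool_rot: [3.141, 0.001, 1.919]
force: [-1.0, -1.4, 6.4]
grip_width: 0.0444
clock: 42.85
position: [0.6509, 0.0123, 0.085]
tool_rot: [3.141, 0.001, 1.745]
force: [-1.5, 0.0, 6.4]
grip_width: 0.0443
t 42.85 pos [0.6509 0.0123 0.085 ] rot [1.7995e+02 3.0000e-02 9.9970e+01] F [-1.5  0.   6.4] w 0.0443
[-0.30435022  0.1382421  -0.05019783]
```

```bash
python3 -m handwheel '[[0,0,0.012,0,0,0.0139],[0,0,0.012,0,0,0.0139],[0,0,0.012,0,0,0.0139],[0,0,0.012,0,0,0.0139],[0,0,0,0,0,0]]'
python3 -m handwheel '[[0,0,0.012,0,0,0.0139],[0,0,0.012,0,0,0.0139],[0,0,0,0,0,0]]'
python3 -c "
from h import *
st(); print(bot.observe()['moment'])"
python3 -m handwheel '[[0,0,0.012,0,0,0.0139],[0,0,0,0,0,0]]'
python3 -c "
from h import *
st(); print(bot.observe()['moment'])"
```

```text
clock: 43.48
position: [0.6509, 0.0123, 0.0838]
tool_rot: [3.141, 0.0, 1.396]
force: [0.4, -1.0, 6.0]
grip_width: 0.0442
clock: 43.85
position: [0.6509, 0.0123, 0.0832]
tool_rot: [3.141, 0.0, 1.221]
force: [0.5, -1.1, 7.0]
grip_width: 0.0443
t 43.85 pos [0.6509 0.0123 0.0832] rot [179.94   0.    69.95] F [ 0.5 -1.1  7. ] w 0.0443
[-0.24436419  0.14113482 -0.04199204]
clock: 44.1
position: [0.6509, 0.0123, 0.0829]
tool_rot: [3.141, -0.0, 1.133]
force: [0.4, -1.4, 6.9]
grip_width: 0.0442
t 44.1 pos [0.6509 0.0123 0.0829] rot [ 1.7994e+02 -1.0000e-02  6.4940e+01] F [ 0.4 -1.4  6.9] w 0.0442
[-0.27073971  0.11212575  0.02222055]
```

```bash
for i in 1; do :; done
python3 -m handwheel '[[0,0,0.012,0,0,0.0139],[0,0,0,0,0,0]]'
python3 -c "
from h import *
st(); print(bot.observe()['moment'])"
python3 -m handwheel '[[0,0,0.01,0,0,0.0139],[0,0,0,0,0,0]]'
python3 -c "
from h import *
st(); print(bot.observe()['moment'])"
python3 -m handwheel '[[0,0,0.01,0,0,0.0139],[0,0,0,0,0,0]]'
python3 -c "
from h import *
st(); print(bot.observe()['moment'])"
```

```text
clock: 44.35
position: [0.6509, 0.0124, 0.0827]
tool_rot: [3.141, -0.0, 1.046]
force: [-1.4, -1.4, 8.7]
grip_width: 0.0442
t 44.35 pos [0.6509 0.0124 0.0827] rot [ 1.7994e+02 -2.0000e-02  5.9950e+01] F [-1.4 -1.4  8.7] w 0.0442
[-0.20486468  0.15482887  0.01985412]
clock: 44.6
position: [0.651, 0.0125, 0.0825]
tool_rot: [3.14, -0.001, 0.959]
force: [-0.3, 0.5, 8.4]
grip_width: 0.0442
t 44.6 pos [0.651  0.0125 0.0825] rot [ 1.7993e+02 -4.0000e-02  5.4970e+01] F [-0.3  0.5  8.4] w 0.0442
[-0.1567961   0.15818256  0.31140905]
clock: 44.85
position: [0.65, 0.012, 0.0821]
tool_rot: [-3.141, 0.001, 0.872]
force: [-6.8, -1.9, 12.0]
grip_width: 0.0442
t 44.85 pos [0.65   0.012  0.0821] rot [-1.7998e+02  6.0000e-02  4.9940e+01] F [-6.8 -1.9 12. ] w 0.0442
[-0.34029616  1.75023609  0.3456727 ]
```

```bash
python3 -m handwheel '[[0,0,0,0,0,0.0139],[0,0,0,0,0,0]]' 1 60
python3 -c "
from h import *
st(); print(bot.observe()['moment'])"
python3 -m handwheel '[[0,0,0,0,0,0.0139],[0,0,0,0,0,0]]'
python3 -c "
from h import *
st(); print(bot.observe()['moment'])"
```

```text
clock: 45.1
position: [0.6496, 0.0124, 0.082]
tool_rot: [-3.14, 0.001, 0.785]
force: [-9.1, -0.1, 13.9]
grip_width: 0.0434
t 45.1 pos [0.6496 0.0124 0.082 ] rot [-1.7993e+02  8.0000e-02  4.4980e+01] F [-9.1 -0.1 13.9] w 0.0434
[-0.02392068  1.95535186  0.81688006]
clock: 45.35
position: [0.6499, 0.0126, 0.0819]
tool_rot: [-3.141, 0.001, 0.698]
force: [-5.0, -1.5, 8.1]
grip_width: 0.0433
t 45.35 pos [0.6499 0.0126 0.0819] rot [-1.7996e+02  5.0000e-02  3.9980e+01] F [-5.  -1.5  8.1] w 0.0433
[0.01055112 1.11736962 0.15159499]
```

```bash
python3 -m handwheel '[[0,0,0,0,0,0],[0,0,0,0,0,0],[0,0,0,0,0,0]]' -0.35
python3 -m handwheel '[[0,0,-0.5,0,0,0],[0,0,-1,0,0,0],[0,0,-1,0,0,0],[0,0,-1,0,0,0],[0,0,-1,0,0,0],[0,0,0,0,0,0]]'
python3 - <<'E'
from h import *
st(); print(np.round(bot.observe()['qpos'],2)); p=snap('wrist','w19.png'); s=snap('side','sd19.png')
go([.442,.19,.2],90)
cv2.imwrite('pics/csd19.png',cv2.resize(s['pixels'][170:260,320:430],None,fx=6,fy=6))
X=fw(0,.076); print([proj(s,[X[0],X[1],z]) for z in (.0685,.096)])
for q in bot.trace(s,'cap_red_mid')[:2]:
    ys,xs=np.nonzero(q['region']); print(q['score'],q['point'],ys.min(),ys.max())
E
```

```text
clock: 45.72
position: [0.6505, 0.0125, 0.0815]
tool_rot: [3.142, 0.0, 0.698]
force: [-0.4, 0.7, -0.6]
grip_width: 0.0578
clock: 46.48
position: [0.6515, 0.0123, 0.1968]
tool_rot: [3.14, -0.003, 0.698]
force: [0.4, 0.3, -0.7]
grip_width: 0.0579
t 46.48 pos [0.6515 0.0123 0.1968] rot [ 1.7988e+02 -1.7000e-01  4.0000e+01] F [ 0.4  0.3 -0.7] w 0.0579
[-0.35  0.63  0.38  1.58 -0.27  0.98 -0.76]
shift units [ -1.82 -10.8   -0.22] yaw now 40.0 rz frac -0.1389 shift after turn [ 7.1  -8.34 -0.22] tilt rotvec frac [ 0.     -0.0001 -0.    ]
[array([370.34523265, 200.44135556]), array([371.3313908 , 191.29760634])]
0.51 [369.0, 193.4] 189 202
0.31 [356.3, 229.7] 209 247
```

View pics/w19.png

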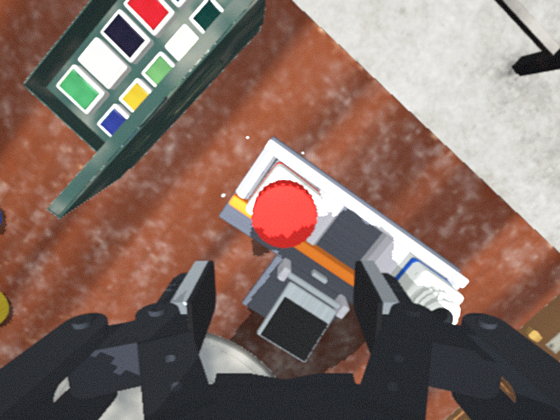

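View pics/csd19.png

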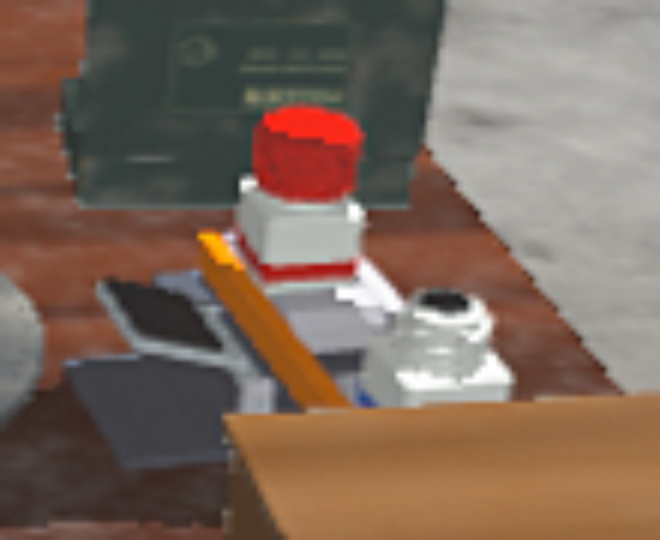

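```bash
python3 -m handwheel '[[0,0,0,0,0,-0.0278],[0,0,0,0,0,-0.0278],[0,0,0,0,0,-0.0278],[0,0,0,0,0,-0.0278],[0,0,0,0,0,-0.0278],[0.8,-1,0,0,0,0],[0.8,-1,0,0,0,0],[0.8,-1,0,0,0,0]]'
python3 -m handwheel '[[0.8,-1,0,0,0,0],[0.8,-1,0,0,0,0],[0.8,-1,0,0,0,0],[0.8,-1,0,0,0,0],[0.8,-1,0,0,0,0],[0.7,-0.3,0,0,0,0],[0,0,0,0,0,0]]'
python3 - <<'E'
from h import *
st(); p=snap('wrist','w20.png')
hsv=cv2.cvtColor(p['pixels'],cv2.COLOR_BGR2HSV)
m=((abs(hsv[...,0].astype(int)-110)<10)&(hsv[...,1]>150)&(hsv[...,2]>80)).astype(np.uint8)
n,l,s,c=cv2.connectedComponentsWithStats(m)
for i in range(1,n):
    if s[i,4]>300: print(s[i],c[i],at_z(p,c[i],.0275))
for q in bot.trace(p,'cap_blue_mid')[:4]: print(round(q['score'],2),q['point'],q['region'].sum(),at_z(p,q['point'],.02))
E
```

```text
clock: 47.62
position: [0.5743, 0.0728, 0.1934]
tool_rot: [-3.14, 0.0, 1.571]
force: [0.3, -0.2, -0.0]
grip_width: 0.0575
clock: 48.5
position: [0.4422, 0.1907, 0.1938]
tool_rot: [-3.141, 0.0, 1.574]
force: [1.2, -0.4, -0.0]
grip_width: 0.0574
t 48.5 pos [0.4422 0.1907 0.1938] rot [-1.7996e+02  1.0000e-02  9.0170e+01] F [ 1.2 -0.4 -0. ] w 0.0574
[ 258  127   54   56 2328] [284.5725945  154.88573883] [0.44244157 0.22605611 0.0275    ]
[445 212  25  28 489] [457.02862986 225.44376278] [0.59659569 0.16381301 0.0275    ]
0.74 [170.5, 124.6] 2750 [0.34533345 0.25068941 0.02      ]
0.61 [285.0, 155.4] 2341 [0.44281511 0.22485315 0.02      ]
0.57 [190.0, 212.6] 2346 [0.35677971 0.17324897 0.02      ]
```

View pics/w20.png

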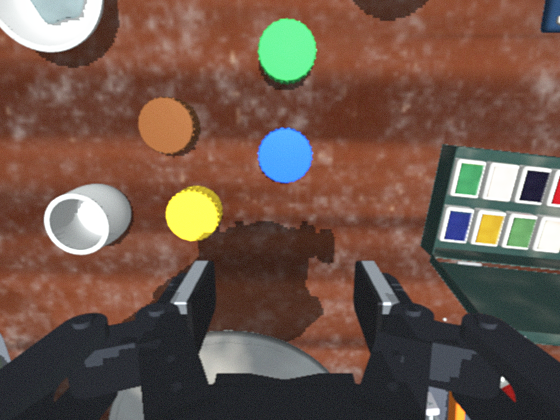

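```bash
python3 -m handwheel '[[0.8,0,1,0,0,0],[0.6,0,1,0,0,0],[0,0,1,0,0,0],[0,0,0.75,0,0,0],[0,0,0,0,0,0]]'
python3 - <<'E'
from h import *
st(); p=snap('wrist','w21.png')
T,R=pose()
cv2.imwrite('pics/c21.png',cv2.resize(p['pixels'][150:300,200:370],None,fx=4,fy=4))
for d in (0,-.001,-.002,-.003):
    a=np.array([proj(p,[T[0]+.023*np.cos(t),T[1]+d+.023*np.sin(t),.0275]) for t in np.linspace(0,6.28,60)]); print(d,(a.min(0)-[200,150])*4,(a.max(0)-[200,150])*4)
E
```

```text
clock: 49.22
position: [0.4426, 0.2235, 0.0993]
tool_rot: [-3.14, 0.002, 1.57]
force: [0.3, 0.1, 0.3]
grip_width: 0.0571
t 49.23 pos [0.4426 0.2235 0.0993] rot [-1.7989e+02  1.0000e-01  8.9980e+01] F [0.3 0.1 0.3] w 0.0571
0 [191.29164934 162.51401305] [487.3440222  445.56365154]
-0.001 [191.47359224 169.00194153] [487.17988285 451.39022698]
-0.002 [191.65511006 175.47431336] [487.01612662 457.20356152]
-0.003 [191.83620431 181.93118443] [486.85275217 463.00370023]
```

View pics/c21.png

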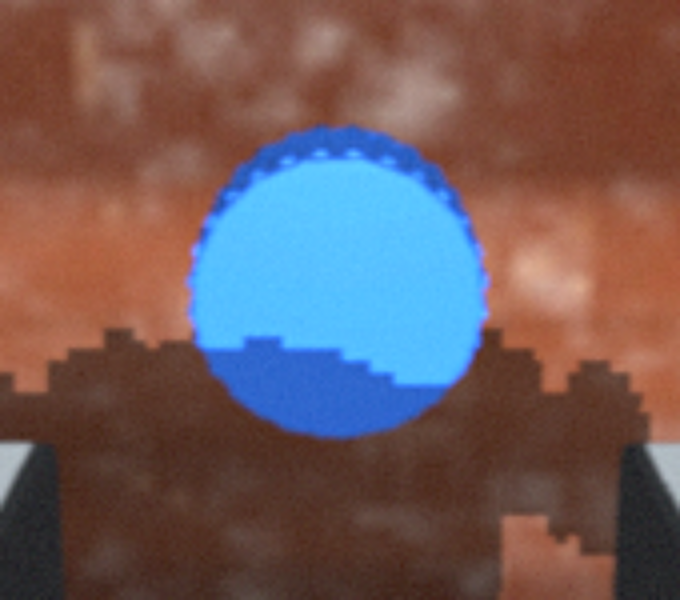

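```bash
python3 -m handwheel '[[0.04,0,1,0,0,0],[0,0,1,0,0,0],[0,0,1,0,0,0],[0,0,0.42,0,0,0],[0,0,0,0,0,0],[0,0,0,0,0,0]]' -0.2
python3 - <<'E'
from h import *
st(); p=snap('wrist','w22.png')
T,R=pose()
cv2.imwrite('pics/c22.png',cv2.resize(p['pixels'][210:360,200:370],None,fx=4,fy=4))
for d in (0,.001,-.001,-.002):
    a=np.array([proj(p,[T[0]+.023*np.cos(t),T[1]+d+.023*np.sin(t),.0275]) for t in np.linspace(0,6.28,60)]); print(d,(a.min(0)-[200,210])*4,(a.max(0)-[200,210])*4)
E
```

```text
clock: 50.02
position: [0.4434, 0.226, 0.0158]
tool_rot: [3.141, -0.001, 1.571]
force: [-0.2, -0.1, -0.4]
grip_width: 0.0513
t 50.02 pos [0.4434 0.226  0.0158] rot [ 1.7994e+02 -4.0000e-02  9.0040e+01] F [-0.2 -0.1 -0.4] w 0.0513
0 [104.23579756  99.33592449] [565.41213275 520.01640422]
0.001 [103.80614534  89.37619222] [565.81750175 511.58229433]
-0.001 [104.66389769 109.25821058] [565.00822457 528.42132688]
-0.002 [105.0904541  119.14326126] [564.60576933 536.79721357]
```

View pics/c22.png

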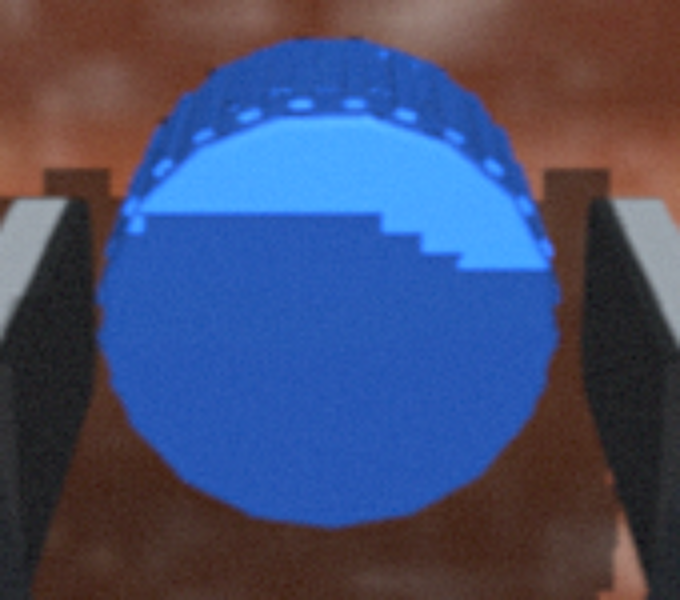

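```bash
python3 -m handwheel '[[-0.03,-0.02,0.06,0,0,0],[0,0,0,0,0,0]]'
python3 -m handwheel '[[0,0,0,0,0,0],[0,0,0,0,0,0],[0,0,0,0,0,0]]' 1 40
python3 - <<'E'
from h import *
st(); p=snap('wrist','w23.png')
T,R=pose()
cv2.imwrite('pics/c23.png',cv2.resize(p['pixels'][210:360,200:370],None,fx=4,fy=4))
for d in (0,.001,-.001,-.002):
    a=np.array([proj(p,[T[0]+.023*np.cos(t),T[1]+d+.023*np.sin(t),.0275]) for t in np.linspace(0,6.28,60)]); print(d,(a.min(0)-[200,210])*4,(a.max(0)-[200,210])*4)
E
```

```text
clock: 50.32
position: [0.4424, 0.225, 0.0136]
tool_rot: [3.141, -0.0, 1.572]
force: [-0.3, 0.1, -0.4]
grip_width: 0.0516
clock: 50.7
position: [0.4424, 0.2251, 0.0138]
tool_rot: [3.141, -0.0, 1.572]
force: [-2.7, -1.3, 10.4]
grip_width: 0.0439
t 50.7 pos [0.4424 0.2251 0.0138] rot [ 1.7999e+02 -1.0000e-02  9.0040e+01] F [-2.7 -1.3 10.4] w 0.0439
0 [100.86683382 106.92467019] [568.43010467 532.47709575]
0.001 [100.42577665  96.83618009] [568.8488901  523.95615283]
-0.001 [101.30627301 116.97461281] [568.01285213 540.96810989]
-0.002 [101.7441031  126.98622845] [567.59712411 549.42935265]
```

View pics/c23.png

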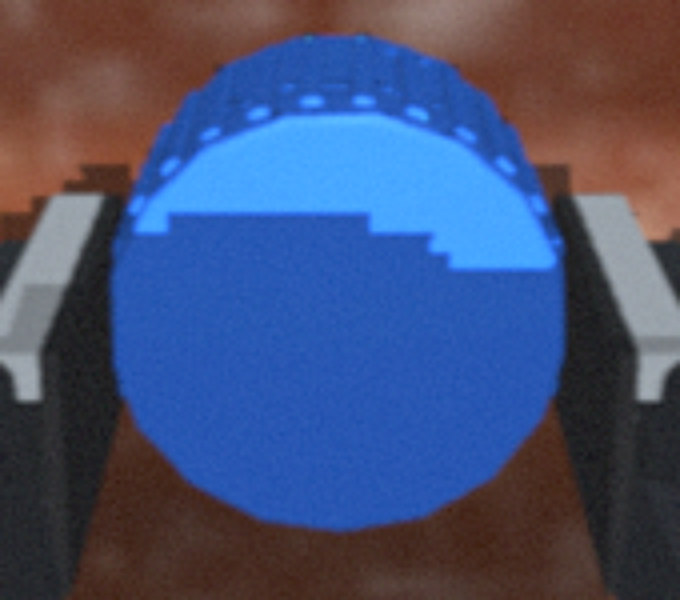

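```bash
python3 -m handwheel '[[0,0,-0.4,0,0,0],[0,0,-1,0,0,0],[0,0,-1,0,0,0],[0,0,-1,0,0,0],[0,0,-1,0,0,0],[0,0,-1,0,0,0],[0,0,-1,0,0,0],[0,0,-0.4,0,0,0]]'
python3 - <<'E'
from h import *
st(); go([.638,-.18,.18],60)
E
```

```text
clock: 51.75
position: [0.4426, 0.2252, 0.1849]
tool_rot: [3.14, -0.001, 1.572]
force: [-0.1, -0.7, -0.5]
grip_width: 0.0442
t 51.75 pos [0.4426 0.2252 0.1849] rot [ 1.7991e+02 -7.0000e-02  9.0040e+01] F [-0.1 -0.7 -0.5] w 0.0442
shift units [-16.21   7.8    0.19] yaw now 90.0 rz frac 0.0835 shift after turn [-10.13  14.87   0.2 ] tilt rotvec frac [ 0.0003 -0.0002 -0.    ]
```

```bash
python3 -m handwheel '[[-1,0.48,0,0,0,0],[-1,0.48,0,0,0,0],[-1,0.48,0,0,0,0],[-1,0.48,0,0,0,0],[-1,0.48,0,0,0,0],[-1,0.48,0,0,0,0],[-1,0.48,0,0,0,0],[-1,0.48,0,0,0,0]]'
python3 -m handwheel '[[-1,0.48,0,0,0,0],[-1,0.48,0,0,0,0],[-1,0.48,0,0,0,0],[-1,0.48,0,0,0,0],[-1,0.48,0,0,0,0],[-1,0.48,0,0,0,0],[-1,0.48,0,0,0,0],[-1,0.48,0,0,0,0]]'
python3 -m handwheel '[[0,0,0.2,0,0,0.0278],[0,0,0,0,0,0.0278],[0,0,0,0,0,0.0278],[0,0,0,0,0,0]]'
python3 - <<'E'
from h import *
st(); p=snap('wrist','w24.png'); X=fw(0,-.0757,.085); print(X,proj(p,X)); go([X[0],X[1],.1],60)
E
```

```text
clock: 52.75
position: [0.5385, 0.0243, 0.1829]
tool_rot: [-3.141, 0.0, 1.572]
force: [0.2, 0.0, 0.2]
grip_width: 0.0439
clock: 53.75
position: [0.6347, -0.1755, 0.1827]
tool_rot: [-3.141, -0.0, 1.572]
force: [0.4, 1.1, -0.6]
grip_width: 0.0441
clock: 54.25
position: [0.6344, -0.1745, 0.1778]
tool_rot: [-3.141, 0.001, 1.049]
force: [-0.4, -0.1, -0.8]
grip_width: 0.044
t 54.25 pos [ 0.6344 -0.1745  0.1778] rot [-1.7995e+02  4.0000e-02  6.0090e+01] F [-0.4 -0.1 -0.8] w 0.044
[ 0.66333441 -0.13863451  0.085     ] [295.68480962 150.56135132]
shift units [1.82 0.29 3.11] yaw now 60.3 rz frac 0.0007 shift after turn [1.82 0.28 3.11] tilt rotvec frac [-0.0001  0.0001 -0.    ]
```

View pics/w24.png

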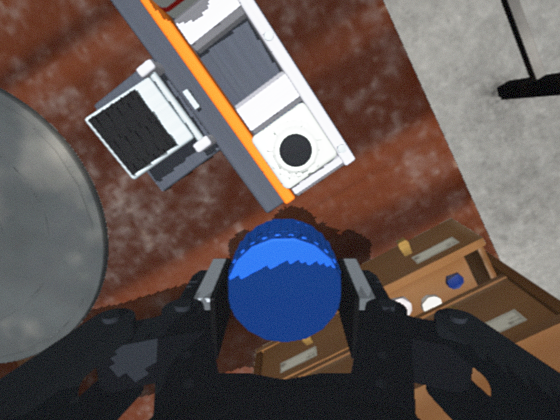

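```bash
python3 -m handwheel '[[0.95,0.14,0,0,0,0],[0.87,0.13,0.4,0,0,0],[0,0,1,0,0,0],[0,0,1,0,0,0],[0,0,0,0,0,0],[0,0,0,0,0,0]]'
python3 - <<'E'
from h import *
st(); X=fw(0,-.0757,.085); go([X[0],X[1],.1],60)
E
```

```text
clock: 55.05
position: [0.6638, -0.1384, 0.1189]
tool_rot: [3.141, -0.0, 1.049]
force: [0.3, -0.1, 0.6]
grip_width: 0.0438
t 55.05 pos [ 0.6638 -0.1384  0.1189] rot [ 1.7997e+02 -1.0000e-02  6.0080e+01] F [ 0.3 -0.1  0.6] w 0.0438
shift units [-0.02 -0.01  0.76] yaw now 60.1 rz frac 0.0002 shift after turn [-0.02 -0.01  0.76] tilt rotvec frac [ 0.0001 -0.     -0.    ]
```

```bash
python3 -m handwheel '[[-0.02,-0.01,0.4,0,0,0],[0,0,0.4,0,0,0],[0,0,0,0,0,0]]'
python3 -m handwheel '[[0,0,0.1,0,0,0],[0,0,0.08,0,0,0],[0,0,0,0,0,0]]'
```

```text
clock: 55.42
position: [0.6623, -0.1389, 0.0974]
tool_rot: [-3.14, 0.0, 1.048]
force: [0.2, -0.7, -0.2]
grip_width: 0.0439
clock: 55.8
position: [0.6628, -0.1391, 0.0938]
tool_rot: [-3.142, 0.0, 1.048]
force: [0.1, 0.7, -0.4]
grip_width: 0.0442
```

```bash
python3 -m handwheel '[[0,0,0.05,0,0,0],[0,0,0.02,0,0,0],[0,0,0,0,0,0]]'
python3 -m handwheel '[[0,0,0.03,0,0,0],[0,0,0.02,0,0,0],[0,0,0,0,0,0]]'
python3 -m handwheel '[[0,0,0.02,0,0,0],[0,0,0,0,0,0]]'
```

```text
clock: 56.18
position: [0.663, -0.1392, 0.0928]
tool_rot: [3.141, -0.0, 1.047]
force: [-3.4, 1.3, 8.6]
grip_width: 0.0441
clock: 56.55
position: [0.6632, -0.1393, 0.0924]
tool_rot: [3.14, -0.001, 1.047]
force: [-5.4, 2.3, 18.6]
grip_width: 0.0443
clock: 56.8
position: [0.6634, -0.1393, 0.0922]
tool_rot: [3.14, -0.001, 1.047]
force: [-7.1, 1.7, 23.5]
grip_width: 0.0439
```

```bash
python3 -m handwheel '[[0,0,-0.05,0,0,-0.0139],[0,0,-0.01,0,0,-0.0139],[0,0,0,0,0,0]]'
python3 -m handwheel '[[0,0,-0.02,0,0,-0.0139],[0,0,0,0,0,-0.0139],[0,0,0,0,0,0]]'
python3 -m handwheel '[[0,0,-0.02,0,0,-0.0139],[0,0,0,0,0,-0.0139],[0,0,0,0,0,0]]'
```

```text
clock: 57.18
position: [0.6637, -0.1391, 0.0931]
tool_rot: [3.139, -0.001, 1.224]
force: [-0.6, 1.3, 12.6]
grip_width: 0.0444
clock: 57.55
position: [0.6633, -0.1394, 0.0929]
tool_rot: [3.14, -0.0, 1.396]
force: [1.4, -1.5, 3.2]
grip_width: 0.044
clock: 57.92
position: [0.6625, -0.139, 0.0926]
tool_rot: [-3.141, -0.0, 1.569]
force: [0.8, 0.4, -0.4]
grip_width: 0.0441
```

```bash
python3 -m handwheel '[[0,0,0.04,0,0,0],[0,0,0.04,0,0,0],[0,0,0,0,0,0]]'
python3 -m handwheel '[[0,0,0.04,0,0,0],[0,0,0.04,0,0,0],[0,0,0,0,0,0]]'
python3 -m handwheel '[[0,0,0.04,0,0,0],[0,0,0,0,0,0]]'
```

```text
clock: 58.3
position: [0.6627, -0.139, 0.0908]
tool_rot: [-3.141, 0.0, 1.571]
force: [-0.6, -0.9, -0.4]
grip_width: 0.0443
clock: 58.68
position: [0.6631, -0.1393, 0.0903]
tool_rot: [3.14, 0.0, 1.571]
force: [-7.5, 0.5, 21.0]
grip_width: 0.0441
clock: 58.92
position: [0.6634, -0.1393, 0.0902]
tool_rot: [3.14, 0.0, 1.571]
force: [-9.4, 1.2, 30.8]
grip_width: 0.0442
```

```bash
python3 -m handwheel '[[0,0,-0.06,0,0,0],[0,0,0,0,0,0]]'
python3 -m handwheel '[[0,0,0,0,0,-0.0083],[0,0,0,0,0,0]]'
python3 -m handwheel '[[0,0,0,0,0,-0.0083],[0,0,0,0,0,0]]'
python3 -c "
from h import *
st(); print(bot.observe()['moment'])"
```

```text
clock: 59.18
position: [0.663, -0.1392, 0.0904]
tool_rot: [3.141, 0.0, 1.571]
force: [-4.5, -0.4, 15.1]
grip_width: 0.0443
clock: 59.42
position: [0.6633, -0.1393, 0.0905]
tool_rot: [3.14, 0.0, 1.624]
force: [-2.5, 0.2, 14.6]
grip_width: 0.0444
clock: 59.68
position: [0.6635, -0.1392, 0.0907]
tool_rot: [3.14, 0.0, 1.676]
force: [-2.1, 0.5, 16.1]
grip_width: 0.0441
t 59.67 pos [ 0.6635 -0.1392  0.0907] rot [1.7989e+02 1.0000e-02 9.6040e+01] F [-2.1  0.5 16.1] w 0.0441
[ 0.18225274  0.77757289 -0.05006081]
```

```bash
python3 -m handwheel '[[0,0,-0.02,0,0,-0.0139],[0,0,-0.01,0,0,-0.0139],[0,0,0,0,0,0]]'
python3 -m handwheel '[[0,0,-0.01,0,0,-0.0139],[0,0,-0.01,0,0,-0.0139],[0,0,0,0,0,0]]'
python3 -m handwheel '[[0,0,-0.01,0,0,-0.0139],[0,0,-0.01,0,0,-0.0139],[0,0,0,0,0,0]]'
```

```text
clock: 60.05
position: [0.6636, -0.139, 0.0913]
tool_rot: [3.14, 0.0, 1.852]
force: [-1.6, 1.0, 14.0]
grip_width: 0.0442
clock: 60.42
position: [0.6636, -0.1392, 0.0919]
tool_rot: [3.14, 0.001, 2.026]
force: [-2.4, 0.7, 13.9]
grip_width: 0.0441
clock: 60.8
position: [0.6636, -0.1392, 0.0924]
tool_rot: [3.14, 0.001, 2.201]
force: [-1.8, 0.7, 14.3]
grip_width: 0.0443
```

```bash
python3 -m handwheel '[[0,0,-0.01,0,0,-0.0139],[0,0,-0.01,0,0,-0.0139],[0,0,0,0,0,0]]'
python3 -m handwheel '[[0,0,-0.008,0,0,-0.0111],[0,0,0,0,0,0]]'
python3 -m handwheel '[[0,0,-0.005,0,0,-0.0111],[0,0,0,0,0,0]]'
python3 -m handwheel '[[0,0,-0.005,0,0,-0.0111],[0,0,0,0,0,0]]'
```

```text
clock: 61.18
position: [0.6637, -0.1392, 0.0929]
tool_rot: [3.14, 0.002, 2.375]
force: [-1.2, 0.7, 13.1]
grip_width: 0.0441
clock: 61.42
position: [0.6637, -0.1392, 0.093]
tool_rot: [3.14, 0.002, 2.445]
force: [-0.6, 0.4, 12.5]
grip_width: 0.0441
clock: 61.68
position: [0.6638, -0.1392, 0.093]
tool_rot: [3.14, 0.002, 2.515]
force: [1.2, 1.3, 10.4]
grip_width: 0.0446
clock: 61.92
position: [0.6637, -0.1389, 0.0928]
tool_rot: [3.14, 0.002, 2.585]
force: [3.1, 0.5, 5.2]
grip_width: 0.0443
```

```bash
python3 -m handwheel '[[0,0,0.03,0,0,0],[0,0,0,0,0,0]]'
python3 -m handwheel '[[0,0,0.0,0,0,-0.0083],[0,0,0,0,0,0]]'
python3 -m handwheel '[[0,0,0.02,0,0,-0.0083],[0,0,0,0,0,0]]'
```

```text
clock: 62.18
position: [0.664, -0.1389, 0.0923]
tool_rot: [3.14, 0.002, 2.583]
force: [2.8, 0.9, 7.7]
grip_width: 0.0443
clock: 62.42
position: [0.664, -0.1389, 0.0923]
tool_rot: [3.14, 0.002, 2.636]
force: [3.9, 1.8, 6.7]
grip_width: 0.0443
clock: 62.68
position: [0.6627, -0.1391, 0.0907]
tool_rot: [3.142, -0.0, 2.688]
force: [1.0, -1.1, -0.3]
grip_width: 0.0437
```

```bash
python3 -m handwheel '[[0,0,0.04,0,0,0],[0,0,0.03,0,0,0],[0,0,0,0,0,0]]'
python3 -m handwheel '[[0,0,0.03,0,0,0],[0,0,0.0,0,0,0],[0,0,0,0,0,0]]'
```

```text
clock: 63.05
position: [0.6627, -0.139, 0.0889]
tool_rot: [-3.141, -0.0, 2.688]
force: [0.4, -0.6, 0.1]
grip_width: 0.044
clock: 63.42
position: [0.6628, -0.1391, 0.0883]
tool_rot: [-3.142, 0.0, 2.688]
force: [-0.6, -0.4, -0.4]
grip_width: 0.0443
```

```bash
python3 -m handwheel '[[0,0,0.03,0,0,0],[0,0,0.02,0,0,0],[0,0,0,0,0,0]]'
python3 -m handwheel '[[0,0,0.02,0,0,0],[0,0,0,0,0,0]]'
python3 -c "
from h import *
st(); print(bot.observe()['moment'])"
```

```text
clock: 63.8
position: [0.6627, -0.1391, 0.087]
tool_rot: [-3.142, -0.0, 2.688]
force: [0.4, -0.0, -0.3]
grip_width: 0.0444
clock: 64.05
position: [0.6629, -0.1391, 0.0868]
tool_rot: [3.142, 0.0, 2.688]
force: [-0.4, 0.4, 4.6]
grip_width: 0.044
t 64.05 pos [ 0.6629 -0.1391  0.0868] rot [1.8000e+02 2.0000e-02 1.5402e+02] F [-0.4  0.4  4.6] w 0.044
[0.07001715 0.22421875 0.06725445]
```

Dropped to 40.3 mm over the jar's point. Now clockwise.

```bash
python3 -m handwheel '[[0,0,0.01,0,0,0.0139],[0,0,0.01,0,0,0.0139],[0,0,0,0,0,0]]'
python3 -m handwheel '[[0,0,0.012,0,0,0.0139],[0,0,0.012,0,0,0.0139],[0,0,0.012,0,0,0.0139],[0,0,0.012,0,0,0.0139],[0,0,0,0,0,0]]'
python3 -m handwheel '[[0,0,0.012,0,0,0.0139],[0,0,0.012,0,0,0.0139],[0,0,0.012,0,0,0.0139],[0,0,0.012,0,0,0.0139],[0,0,0,0,0,0]]'
python3 -c "
from h import *
st(); print(bot.observe()['moment'])"
```

```text
clock: 64.42
position: [0.6629, -0.139, 0.0862]
tool_rot: [-3.142, 0.0, 2.514]
force: [0.4, 0.6, 2.8]
grip_width: 0.0441
clock: 65.05
position: [0.6629, -0.139, 0.085]
tool_rot: [3.141, 0.0, 2.167]
force: [-0.2, 0.1, 3.7]
grip_width: 0.0438
clock: 65.68
position: [0.6629, -0.1392, 0.0838]
tool_rot: [3.141, 0.0, 1.818]
force: [-0.5, -0.4, 5.1]
grip_width: 0.0443
t 65.67 pos [ 0.6629 -0.1392  0.0838] rot [1.7999e+02 2.0000e-02 1.0414e+02] F [-0.5 -0.4  5.1] w 0.0443
[-0.07556548  0.09070687 -0.06794009]
```

```bash
python3 -m handwheel '[[0,0,0.012,0,0,0.0139],[0,0,0.012,0,0,0.0139],[0,0,0,0,0,0]]' 1 60
python3 -c "
from h import *
print(bot.observe()['moment'][2])"
python3 -m handwheel '[[0,0,0.012,0,0,0.0139],[0,0,0,0,0,0]]'
python3 -c "
from h import *
print(bot.observe()['moment'][2])"
python3 -m handwheel '[[0,0,0.012,0,0,0.0139],[0,0,0,0,0,0]]'
python3 -c "
from h import *
print(bot.observe()['moment'][2])"
python3 -m handwheel '[[0,0,0.01,0,0,0.0139],[0,0,0,0,0,0]]'
python3 -c "
from h import *
print(bot.observe()['moment'][2])"
```

```text
clock: 66.05
position: [0.6629, -0.1393, 0.0834]
tool_rot: [3.141, 0.0, 1.643]
force: [0.3, -1.4, 6.0]
grip_width: 0.0437
-0.060425735824004206
clock: 66.3
position: [0.6629, -0.1393, 0.0831]
tool_rot: [3.141, 0.0, 1.555]
force: [-0.8, -1.3, 6.2]
grip_width: 0.0429
-0.03185688558200074
clock: 66.55
position: [0.663, -0.1393, 0.0828]
tool_rot: [3.141, 0.0, 1.468]
force: [0.9, -1.3, 7.0]
grip_width: 0.0434
-0.03931009013093032
clock: 66.8
position: [0.6631, -0.1392, 0.0826]
tool_rot: [3.141, 0.0, 1.381]
force: [0.4, -0.1, 8.2]
grip_width: 0.0433
-0.02961684296624286
```

```bash
python3 -m handwheel '[[0,0,0.01,0,0,0.0139],[0,0,0,0,0,0]]'
python3 -c "
from h import *
print(bot.observe()['moment'][2])"
python3 -m handwheel '[[0,0,0.005,0,0,0.0139],[0,0,0,0,0,0]]'
python3 -c "
from h import *
print(bot.observe()['moment'][2])"
python3 -m handwheel '[[0,0,0.005,0,0,0.0139],[0,0,0,0,0,0]]'
python3 -c "
from h import *
print(bot.observe()['moment'][2])"
```

```text
clock: 67.05
position: [0.6633, -0.1391, 0.0825]
tool_rot: [3.14, -0.0, 1.294]
force: [-0.4, 0.1, 8.9]
grip_width: 0.044
0.22522199265707035
clock: 67.3
position: [0.6624, -0.1396, 0.0822]
tool_rot: [-3.141, 0.001, 1.206]
force: [-3.3, -2.5, 8.9]
grip_width: 0.0438
0.5031986999985661
clock: 67.55
position: [0.6619, -0.1395, 0.0819]
tool_rot: [-3.14, 0.001, 1.119]
force: [-8.2, -1.0, 11.7]
grip_width: 0.0433
0.578579983390846
```

```bash
python3 -m handwheel '[[0,0,0,0,0,0.0139],[0,0,0,0,0,0]]'
python3 -c "
from h import *
print(bot.observe()['moment'][2])"
python3 -m handwheel '[[0,0,0,0,0,0],[0,0,0,0,0,0],[0,0,0,0,0,0]]' -0.35
python3 -m handwheel '[[0,0,-0.5,0,0,0],[0,0,-1,0,0,0],[0,0,-1,0,0,0],[0,0,-1,0,0,0],[0,0,-1,0,0,0],[0,0,-1,0,0,0],[0,0,0,0,0,0]]'
python3 -m handwheel '[[-1,0,-1,0,0,0],[-1,0,-1,0,0,0],[-1,0,-0.5,0,0,0],[-0.5,0,0,0,0,0],[0,0,0,0,0,0]]'
python3 - <<'E'
from h import *
st(); p=snap('wrist','w30.png'); s=snap('side','sd30.png'); q=snap('scene','sc30.png')
cv2.imwrite('pics/csd30.png',cv2.resize(s['pixels'][170:260,320:430],None,fx=6,fy=6))
cv2.imwrite('pics/csc30.png',cv2.resize(q['pixels'][130:220,220:340],None,fx=6,fy=6))
for n,y in (('red',.076),('blue',-.0757)):
    for cam,P in (('wrist',p),('scene',q),('side',s)):
        for r in bot.trace(P,'cap_%s_mid'%n)[:2]:
            ys,xs=np.nonzero(r['region']); print(n,cam,round(r['score'],2),r['point'],'pred mid',proj(P,fw(0,y,.0822)),'raised',proj(P,fw(0,y,.087)),xs.min(),xs.max(),ys.min(),ys.max())
E
```

```text
clock: 67.8
position: [0.6625, -0.1395, 0.0819]
tool_rot: [-3.141, 0.001, 1.031]
force: [-0.9, -1.8, 5.2]
grip_width: 0.0431
-0.029038122631234717
clock: 68.18
position: [0.6627, -0.139, 0.0815]
tool_rot: [-3.141, 0.0, 1.03]
force: [-0.2, 0.4, 0.4]
grip_width: 0.0575
clock: 69.05
position: [0.6636, -0.1394, 0.222]
tool_rot: [3.138, -0.002, 1.029]
force: [-0.2, 0.5, -0.5]
grip_width: 0.0576
clock: 69.68
position: [0.617, -0.2144, 0.2808]
tool_rot: [-3.14, 0.0, 1.028]
force: [-0.2, 0.2, -0.8]
grip_width: 0.0577
t 69.67 pos [ 0.617  -0.2144  0.2808] rot [-1.7994e+02  2.0000e-02  5.8890e+01] F [-0.2  0.2 -0.8] w 0.0577
red wrist 0.39 [220.4, 65.9] pred mid [174.87383245 -69.24597042] raised [173.10133305 -72.23658353] 130 331 0 152
red scene 0.71 [251.0, 169.4] pred mid [253.15912572 170.71660133] raised [253.13207353 169.14748025] 244 262 164 179
red side 0.5 [368.9, 195.8] pred mid [370.83384823 195.9108669 ] raised [371.00629186 194.31195369] 362 378 188 203
blue wrist 0.96 [284.3, 88.7] pred mid [285.15904161  90.98119489] raised [285.1627625   90.61271649] 259 311 61 117
blue scene 0.72 [201.1, 282.4] pred mid [299.92704442 159.88728003] raised [299.9983226  158.38090359] 191 213 271 296
blue scene 0.63 [204.0, 360.3] pred mid [299.92704442 159.88728003] raised [299.9983226  158.38090359] 187 216 342 374
blue side 0.75 [262.7, 195.8] pred mid [394.17774629 221.76468972] raised [394.42283532 220.01139945] 254 268 191 205
blue side 0.67 [249.7, 187.1] pred mid [394.17774629 221.76468972] raised [394.42283532 220.01139945] 247 261 181 194
```

View pics/w30.png

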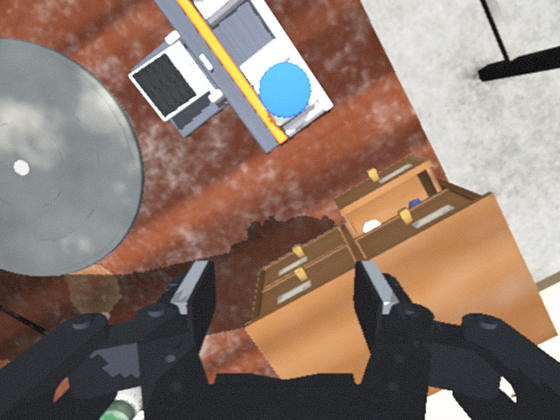

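View pics/csd30.png

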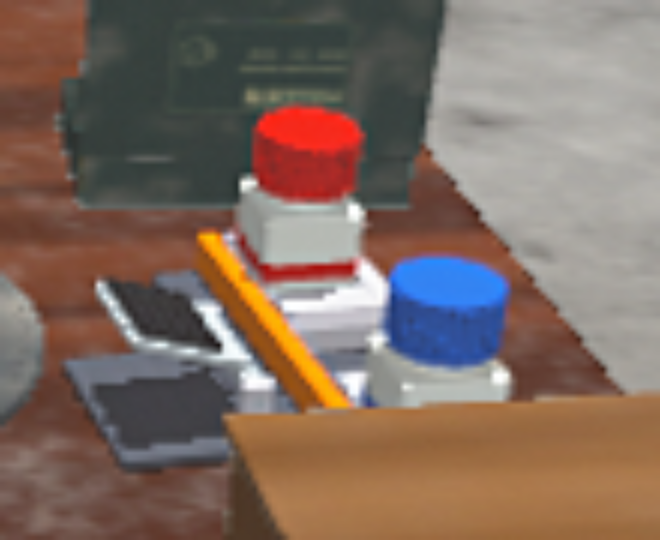

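View pics/csc30.png

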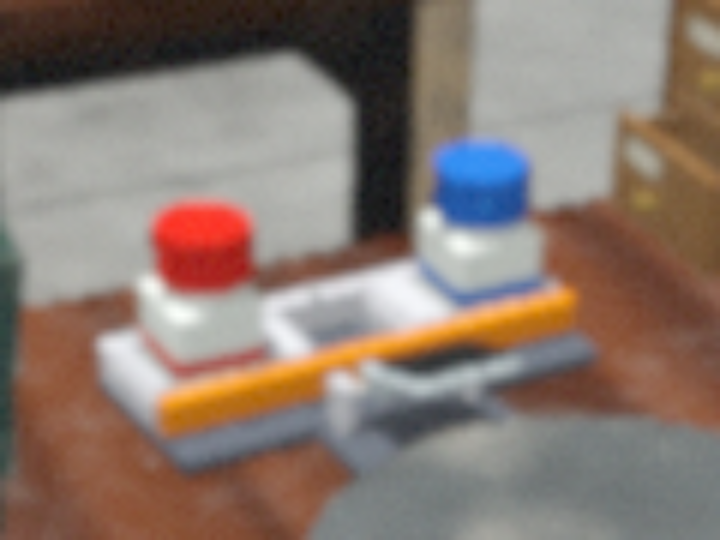

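View pics/sd30.png

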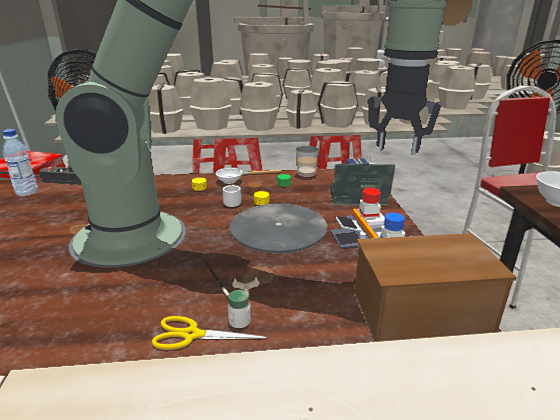

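View pics/sc30.png

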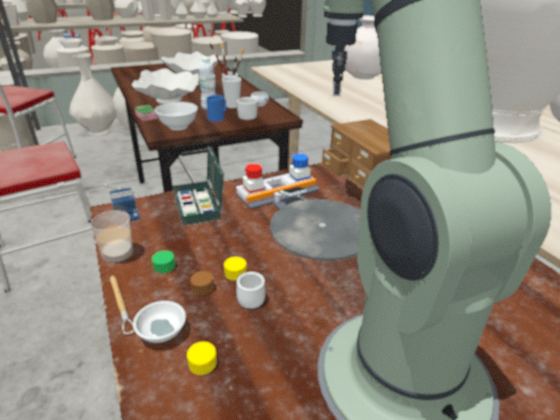

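Both pictures show the red cap (370,195 side) and blue cap (394,221 side) level on their jars. The pedal is up, the saucer and stilt haven't moved, and no green jar is in sight.

```bash
python3 -c "
from h import *
st(); print(bot.job_done())"
```

```text
t 70.12 pos [ 0.6178 -0.2137  0.2816] rot [-179.99    0.     58.97] F [ 0.8  0.  -0.1] w 0.0579
the job is handed in; nothing more can be done
None
```

I handed the job in at about 70 s. The red and blue jars are clamped in the fixture and both caps are screwed to their stops.

- **Jars:** only the red and blue open jars were there; no view showed a green one. Red went into the +y nest and blue into the -y nest.
- **Pedal:** I pressed it about 12 mm, until the force jumped from 17 to 36 N at its stop, then let it come up. Afterwards the picture showed the jaw in its closed position and the pedal up.
- **Red cap:** it dropped to about 40.5 mm, then turned about 85° clockwise to its stop. The torque there rose to 0.8 N m.
- **Blue cap:** on the first pass I turned past the drop-in place and it came down on the thread again at about 44 mm. I kept turning backwards to the next place, where it dropped to about 40.3 mm. It then turned about 80° clockwise to its stop, with the torque rising to 0.58 N m.

**Last checks:** at both stops the tool stood at the same height, 82.5 mm, which puts the caps at about 35.7 mm (fully home). The side and scene pictures show both caps level on their jars. The gripper was clear of everything, and I did not touch the saucer, the stilt or the green cap.

**What disagreed:** in the last pictures the network missed the blue cap in the scene and side views, reporting other look-alike caps instead. I judged it there by eye, and the wrist view found it where it should be, to within about 2 pixels.

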